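Line the canisters up on the pantry ledge and lid them

TASK

Stand every open white canister upright on the narrow raised marble ledge, centred over the ledge's depth (some are wider than it and stand out equally at front and back), and put on each its own wooden lid, the one of its shape and size, knob up and fully seated on the rim. There may be three or four canisters, in any places and order along the ledge; a lid whose canister is not here is not needed. Do not tip a canister over, and leave the tumbler, siphons, bottle, shaker and coasters where they stand.

Things in the scene. Friction and masses are not known exactly. Their poses are not given: they have to be found in the camera images.
- ledge: Narrow raised marble ledge, fixed to the counter: a level bar 46 mm deep (its x) and 440 mm long (its y), 20 mm thick, its flat top 100 mm above the counter, on two thin steel posts at y = +-190 mm (open underneath). Origin on the counter under the bar's middle, z up. It has no lip or back.
- ledge_top (a point): Middle of the ledge's flat top face, 100 mm above the counter; x across the ledge's depth (away from the robot), y along its length, z up.
- canister_round_large: Round white ceramic canister without its lid (larger), straight-sided and open at the top, 60 mm in outer diameter, 85 mm tall, walls 5 mm, about 0.3 kg. Starts upright on the counter; may be absent. Origin at the centre of its underside, z up to the mouth.
- lid_round_large: Pale wooden lid of the round canister (larger), 0.06 kg, starts knob up: plug 44 mm across, 8 mm deep, has 3 mm play a side in the mouth; flange 64 mm across, 8 to 14 mm above the origin, rests on the rim; round knob 18 mm across, 14 to 38 mm above the origin. Origin under the plug's centre, z up through the knob; seated, it is 77 mm above the canister's origin and x, y match.
- canister_round_small: Round white ceramic canister without its lid (smaller), straight-sided and open at the top, 46 mm in outer diameter, 70 mm tall, walls 5 mm, about 0.3 kg. Starts upright on the counter; may be absent. Origin at the centre of its underside, z up to the mouth.
- lid_round_small: Pale wooden lid of the round canister (smaller), 0.06 kg, starts knob up: plug 30 mm across, 8 mm deep, has 3 mm play a side in the mouth; flange 50 mm across, 8 to 14 mm above the origin, rests on the rim; round knob 18 mm across, 14 to 38 mm above the origin. Origin under the plug's centre, z up through the knob; seated, it is 62 mm above the canister's origin and x, y match.
- canister_square: Square white ceramic canister without its lid, straight-sided and open at the top, 52 mm along its x by 52 mm along its y, 95 mm tall, walls 5 mm, about 0.3 kg. Starts upright on the counter; may be absent. Origin at the centre of its underside, z up to the mouth.
- lid_square: Pale wooden lid of the square canister, 0.06 kg, starts knob up: plug 36 mm across, 8 mm deep, has 3 mm play a side in the mouth; flange 56 mm across, 8 to 14 mm above the origin, rests on the rim; square knob 16 x 16 mm, 14 to 38 mm above the origin. Origin under the plug's centre, z up through the knob; seated, it is 87 mm above the canister's origin and x, y match.
- canister_oblong: Oblong white ceramic canister without its lid, straight-sided and open at the top, 40 mm along its x by 64 mm along its y, 80 mm tall, walls 5 mm, about 0.3 kg. Starts upright on the counter; may be absent. Origin at the centre of its underside, z up to the mouth.
- lid_oblong: Pale wooden lid of the oblong canister, 0.06 kg, starts knob up: plug 24 by 48 mm, 8 mm deep, has 3 mm play a side in the mouth; flange 44 by 68 mm, 8 to 14 mm above the origin, rests on the rim; bar knob 16 mm along x by 34 mm along y, 14 to 38 mm above the origin. Origin under the plug's centre, z up through the knob; seated, it is 72 mm above the canister's origin and x, y match.
- tumbler: Bystander: glass tumbler, 68 mm wide, 85 mm tall, among the canisters and lids. Origin under its centre.
- siphon_left: Bystander: green glass soda siphon, 84 mm wide, 250 mm tall, left of the ledge. Origin under its centre.
- siphon_back: Bystander: green glass soda siphon, 84 mm wide, 250 mm tall, behind the ledge's end. Origin under its centre.
- wine_bottle: Bystander: standing green wine bottle, 74 mm wide, 290 mm tall, right of the ledge. Origin under its centre.
- shaker: Bystander: steel cocktail shaker, 86 mm wide, 200 mm tall, behind the ledge's end. Origin under its centre.
- coasters: Bystander: low square block of cork coasters, 85 x 85 x 16 mm, near the robot. Origin under its centre.
Mind the look-alikes: they are no part of the job. Leave any purple look-alike of the canister_square alone.

How it is judged (in metres and radians):
At the end, for the whole second after the job is handed in: Each canister present is upright (0.06 rad) and at rest on the ledge, within 13 mm of mid-depth and 210 mm of mid-length; its own lid is seated on it: within 7 mm of centre along each side, seated height within 4 mm, level with the rim within 0.08 rad (x of canister_round_large in the frame of ledge_top between -0.013 and 0.013 m and y of canister_round_large in the frame of ledge_top between -0.21 and 0.21 m and z of canister_round_large in the frame of ledge_top between -0.005 and 0.005 m and angle between each of canister_round_large, canister_round_small, canister_square, canister_oblong's own z axis and vertical below 0.06 rad and linear speed of each of canister_round_large, canister_round_small, canister_square, canister_oblong below 0.01 m/s and z of lid_round_large in the frame of canister_round_large between 0.073 and 0.081 m and x of lid_round_large in the frame of canister_round_large between -0.007 and 0.007 m and y of lid_round_large in the frame of canister_round_large between -0.007 and 0.007 m and angle between the z axis of lid_round_large and the z axis of canister_round_large, either way round below 0.08 rad and x of canister_round_small in the frame of ledge_top between -0.013 and 0.013 m and y of canister_round_small in the frame of ledge_top between -0.21 and 0.21 m and z of canister_round_small in the frame of ledge_top between -0.005 and 0.005 m and z of lid_round_small in the frame of canister_round_small between 0.058 and 0.066 m and x of lid_round_small in the frame of canister_round_small between -0.007 and 0.007 m and y of lid_round_small in the frame of canister_round_small between -0.007 and 0.007 m and angle between the z axis of lid_round_small and the z axis of canister_round_small, either way round below 0.08 rad and x of canister_square in the frame of ledge_top between -0.013 and 0.013 m and y of canister_square in the frame of ledge_top between -0.21 and 0.21 m and z of canister_square in the frame of ledge_top between -0.005 and 0.005 m and z of lid_square in the frame of canister_square between 0.083 and 0.091 m and x of lid_square in the frame of canister_square between -0.007 and 0.007 m and y of lid_square in the frame of canister_square between -0.007 and 0.007 m and angle between the z axis of lid_square and the z axis of canister_square, either way round below 0.08 rad and x of canister_oblong in the frame of ledge_top between -0.013 and 0.013 m and y of canister_oblong in the frame of ledge_top between -0.21 and 0.21 m and z of canister_oblong in the frame of ledge_top between -0.005 and 0.005 m and z of lid_oblong in the frame of canister_oblong between 0.068 and 0.076 m and x of lid_oblong in the frame of canister_oblong between -0.007 and 0.007 m and y of lid_oblong in the frame of canister_oblong between -0.007 and 0.007 m and angle between the z axis of lid_oblong and the z axis of canister_oblong, either way round below 0.08 rad); the robot touches nothing.
It fails at once if a canister is tipped over (angle between any of canister_round_large, canister_round_small, canister_square, canister_oblong's own z axis and vertical above 0.7 rad).
It fails at once if a bystander (tumbler, siphons, wine bottle, shaker, coasters) is pushed more than 40 mm from its place or tipped over (distance of any of tumbler, siphon_left, siphon_back, wine_bottle, shaker, coasters from where it was at the start of the episode above 0.04 m or angle between any of tumbler, siphon_left, siphon_back, wine_bottle, shaker, coasters's own z axis and vertical above 0.5 rad).
Of canister_round_large, canister_round_small, canister_square, canister_oblong only 3 to 4 are there at a start; the rules pass over those that are not, and their reading is None.
At some moment in a run one of lid_round_large, lid_round_small, lid_square, lid_oblong may be knocked a few centimetres aside while the robot is not near it.
It also fails if it takes over 210 s, if anything falls off the work surface, if the arm or the gripper's body presses on something with over 40 N, if the wrist force passes 120 N, or if a joint passes its speed limit or range.

ROBOT

A 6-joint arm with a two-finger parallel gripper is mounted at the origin on the work surface. World frame = base frame: x ahead of the robot, y to its left, z up, the work surface at z = 0. Lengths are in mm, angles in rad, forces in N, time in s.
With the tool pointing down it reaches from about 325 to 1000 mm from the base axis. Payload 5.1 kg.
Tool frame: the origin (TCP) lies midway between the tips of the shut fingers; the grasp point (between the pads) lies 19 mm behind it (manip.tcp_to_grasp is the distance from the TCP to the grasp point, in mm); y points along the fingers, z is the direction in which the jaws open and shut, and the axes are right-handed (so a half turn about y gives the same grasp; the last joint's range is limited). The gripper opens to 85 mm and grips with 20 to 120 N. Pads are 22 mm wide; open, the fingers measure 114 mm over their backs; the gripper's body (76 mm by 85 mm) begins 54 mm behind the grasp point. The pads swing forward as they close: fully open they stand 13 mm farther back than shut.
Start: joints at [1.117, 0.124, 1.65, -0, 1.367, -0.083], TCP at [235.554, 605.804, 231.322] pointing down, gripper open.
Joint ranges: [-2.61, 2.61], [-1.02, 2.33], [0.03, 2.71], [-1.35, 4.49], [0.32, 2.68], [-2.91, 2.91]. Speed limits (rad/s): [2.57, 2.57, 3.14, 3.14, 3.14, 3.14].

INTERFACE

Orientations are given as a unit quaternion [w, x, y, z].
In Python, from rig import monitor, viewer, ticket, manip gives the robot as it stands.
- The arm moves only by the shell command python3 -m creep 'ROWS' [FORCE]. ROWS is JSON, a list of rows, each a list of 5 numbers: the finger opening in mm, from 0 to 85.4, then the shift along the tool's x, y, z in mm, then the turn about the tool's y in rad. In form: [[jaw, dx, dy, dz, yaw], ...]. A call has exactly 8 rows; each row is the pose to reach, as a shift and turn from the pose commanded when the call began, along the tool's axes at that moment; what a row does not reach only later rows make up. A row lasts 1/12 s, in which the tool goes at most 41.7 mm and 7.16 degrees, less where a joint would pass 70% of its speed; a pose out of reach is approached as far as the arm can. A call with a gripper value outside its range is refused whole. The fingers move at their own pace and stop on an object; FORCE is the grip in N (left out, the last holds). Time passes only in rows, so rows that repeat a pose let the fingers close, or fill a call up. It gives the time, the measured TCP pose, the force and the opening at its end, in the units of the state.
- monitor.state(): the state, without advancing time (a new reading comes with each control period).
- viewer.snapshot(name): name is "scene" or "side" or "wrist"; returns the picture (420x560x3 uint8, red, green, blue); there is no depth.
- viewer.camera_model(name): a dict with "K" (3x3 intrinsics, pixels), "cam_to_world" (4x4, takes a point from camera to world coordinates). Camera axes: x right, y up, looking along -z (the intrinsics and any distortion apply to the point x, -y, -z); pixel columns grow to the right and rows downward; lengths in mm; the calibration is good to about 2 mm. A picture is of the moment at which its call begins: read the wrist's pose just before it. camera_model takes no time and is no camera call; for the wrist camera it gives the pose at the moment of the call.
- ticket.job_done(): hands the job in, once; it reports no verdict.
The state is a dict: "clock": time; "joint_pos": joint angles; "qvel": joint speeds; "joint_efforts": joint torques, N m; "tool_pos": TCP position; "tool_rot": TCP orientation; "wrist_force": force on the tool from outside, world axes, zero at the start; "ft_torque": the same for the moment, N m; "opening": opening from 0.0 (shut) to 1.0 (fully open).
Only numpy, scipy, OpenCV 4.12 (cv2) and the standard library are available. Lean on these libraries where they do the work, as an engineer would, in place of code of your own. Each camera call takes 0.05 s, during which the arm holds its last target.

## Working session

There is one attempt and no reset: what is moved stays moved. The work goes in short steps, Python scripts to look and compute and a shell command to move; the robot and the scene stay as the last step left them, time stands still between calls to the robot, and variables do not carry over. Pictures are saved under pics/ and viewed, and the job is handed in when it is done.

```bash
mkdir -p pics; ls; python3 - <<'E'
from rig import monitor, viewer, ticket, manip
import cv2
print(monitor.state())
for n in ("scene","side","wrist"):
    m=viewer.camera_model(n); print(n,m)
    im=viewer.snapshot(n); cv2.imwrite(f"pics/{n}0.png",im[:,:,::-1])
print(manip.tcp_to_grasp)
E
```

```text
pics
{'clock': 0.0, 'joint_pos': array([ 1.11740899e+00,  1.24498861e-01,  1.65170586e+00, -3.09474701e-05,
        1.36750126e+00, -8.25855761e-02]), 'qvel': array([-0.00133633,  0.00057675, -0.00083145,  0.00229456,  0.00092904,
       -0.00026031]), 'joint_efforts': array([ 1.28767533e-04, -4.23631310e+01, -3.65446901e+01, -1.35104765e-04,
        7.20841184e-03, -2.06684956e-05]), 'tool_pos': array([235.28683059, 605.24921253, 230.03823017]), 'tool_rot': array([-0.69426537,  0.69571205, -0.13053372,  0.13015869]), 'wrist_force': array([-0.40564494, -0.53622139, -0.29365242]), 'ft_torque': array([-0.04329829,  0.04765661,  0.01189795]), 'opening': 0.9968467913022971}
scene {'K': array([[445.06854931,   0.        , 280.41267889],
       [  0.        , 445.06854931, 212.39397348],
       [  0.        ,   0.        ,   1.        ]]), 'cam_to_world': array([[-1.76021541e-02, -8.18207121e-01,  5.74654045e-01,
         1.19455432e+03],
       [ 9.99686722e-01, -2.46306655e-02, -4.44849591e-03,
        -1.80724496e+01],
       [ 1.77939026e-02,  5.74395715e-01,  8.18384347e-01,
         
[... 471 characters left out ...]
8361e-02,  6.60663704e-01,  7.50492919e-01,
         1.04804495e+03],
       [ 0.00000000e+00,  0.00000000e+00,  0.00000000e+00,
         1.00000000e+00]])}
wrist {'K': array([[367.80497296,   0.        , 278.75031332],
       [  0.        , 367.80497296, 203.15233951],
       [  0.        ,   0.        ,   1.        ]]), 'cam_to_world': array([[ 3.61968227e-01, -8.84398295e-01, -2.94650062e-01,
         1.59361848e+02],
       [ 9.32187360e-01,  3.42597907e-01,  1.16847767e-01,
         6.33994270e+02],
       [-2.39347108e-03, -3.16964242e-01,  9.48434468e-01,
         3.73042164e+02],
       [ 0.00000000e+00,  0.00000000e+00,  0.00000000e+00,
         1.00000000e+00]])}
18.700000000000003
```

View pics/scene0.png

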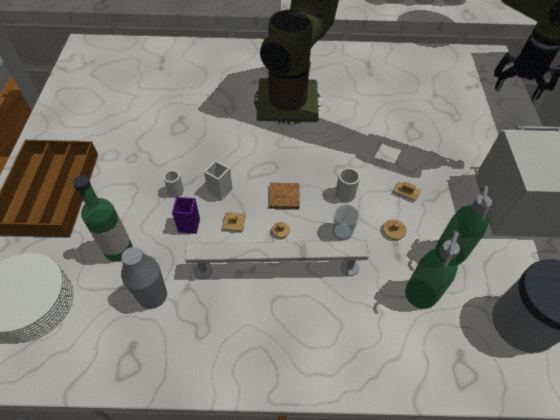

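View pics/side0.png

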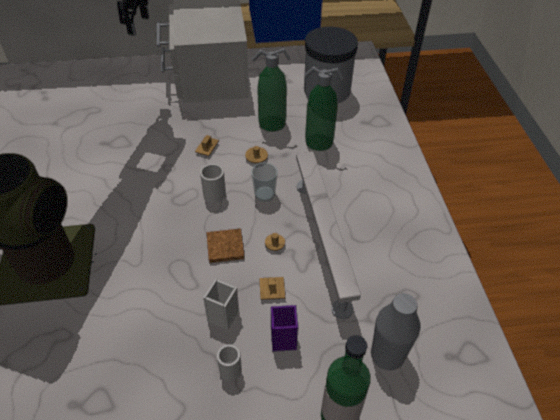

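View pics/wrist0.png

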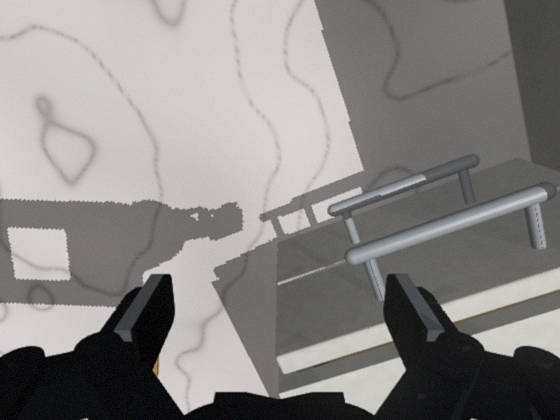

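The scene view shows three white canisters: small round at (174,184), square at (218,182) and large round at (347,185). The lids are square (234,221), round (281,230), round (395,229) and oblong (407,190). The oblong canister is absent. Purple decoy is at (186,215), tumbler at (345,222). I'll enlarge crops next.

```bash
python3 - <<'E'
import cv2
a=cv2.imread("pics/scene0.png")
cv2.imwrite("pics/sc_l.png",cv2.resize(a[155:285,155:305],None,fx=5,fy=4.6*5/4.6*0.92,interpolation=cv2.INTER_CUBIC)) if 0 else cv2.imwrite("pics/sc_l.png",cv2.resize(a[155:275,155:305],None,fx=5,fy=5,interpolation=cv2.INTER_CUBIC))
cv2.imwrite("pics/sc_r.png",cv2.resize(a[160:280,290:440],None,fx=5,fy=5,interpolation=cv2.INTER_CUBIC))
b=cv2.imread("pics/side0.png")
cv2.imwrite("pics/si_b.png",cv2.resize(b[230:390,195:365],None,fx=3.7,fy=3.7,interpolation=cv2.INTER_CUBIC))
cv2.imwrite("pics/si_t.png",cv2.resize(b[125:275,190:340],None,fx=4,fy=4,interpolation=cv2.INTER_CUBIC))
E
```

```text
(no output)
```

View pics/sc_l.png

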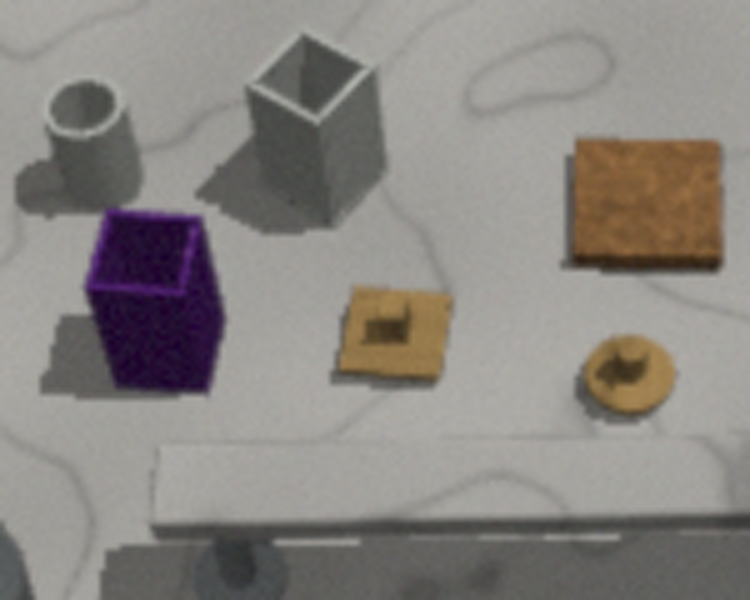

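View pics/sc_r.png

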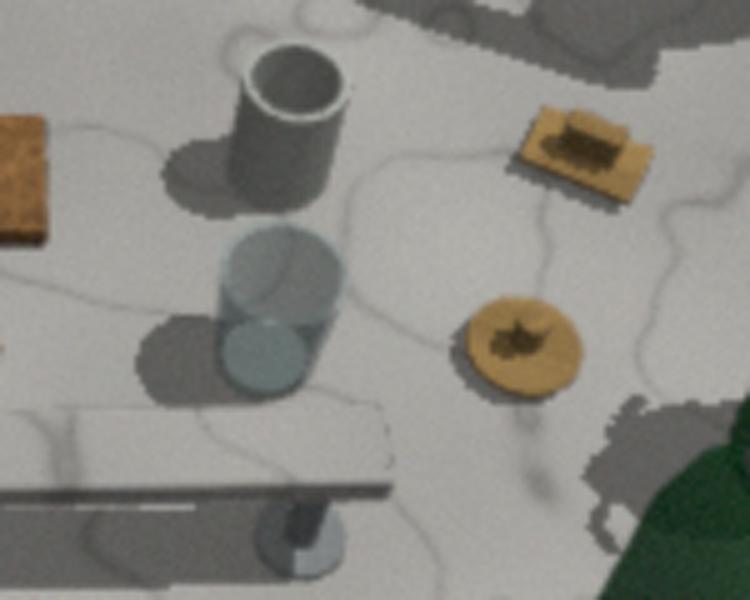

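View pics/si_b.png

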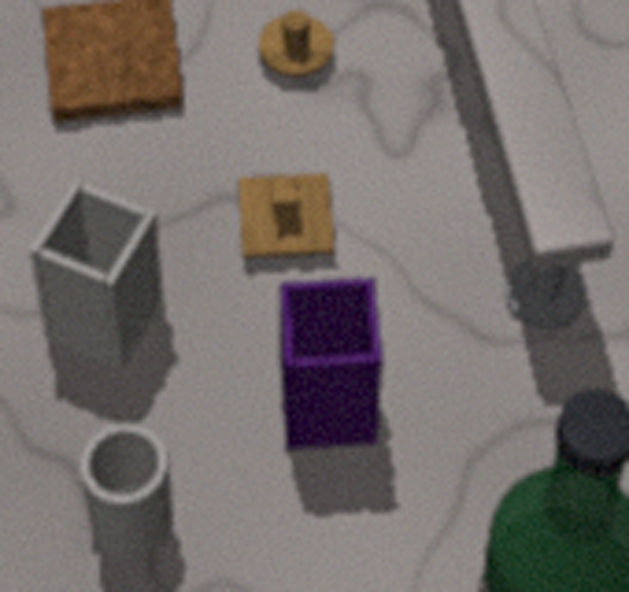

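View pics/si_t.png

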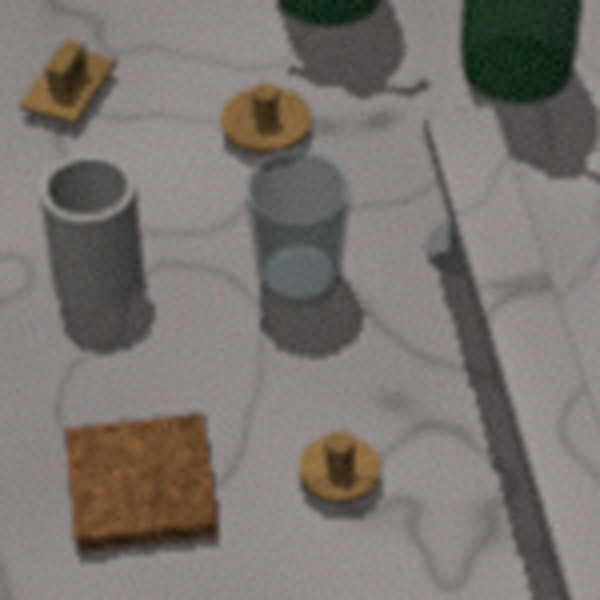

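```bash
cat > h.py <<'E'
import numpy as np, cv2
from rig import monitor, viewer, manip
def ray(m,u,v):
    K=m["K"];T=m["cam_to_world"]
    d=np.linalg.inv(K)@np.array([u,v,1.]); d=T[:3,:3]@np.array([d[0],-d[1],-d[2]])
    return T[:3,3],d/np.linalg.norm(d)
def tri(obs):
    A=np.zeros((3,3));b=np.zeros(3)
    for m,u,v in obs:
        o,d=ray(m,u,v);P=np.eye(3)-np.outer(d,d);A+=P;b+=P@o
    p=np.linalg.solve(A,b)
    r=[np.linalg.norm((np.eye(3)-np.outer(d,d))@(p-o)) for o,d in (ray(*q) for q in obs)]
    return p,max(r)
def atz(m,u,v,z):
    o,d=ray(m,u,v);return o+d*(z-o[2])/d[2]
def proj(m,p):
    T=m["cam_to_world"];q=T[:3,:3].T@(np.asarray(p,float)-T[:3,3]);q=np.array([q[0],-q[1],-q[2]])
    w=m["K"]@q;return w[:2]/w[2]
def un(x,y,f,u0,v0): return (x+.5)/f-.5+u0,(y+.5)/f-.5+v0
S=lambda: viewer.camera_model("scene"); D=lambda: viewer.camera_model("side")
E
python3 - <<'E'
from h import *
np.set_printoptions(precision=1,suppress=True)
s,d=S(),D()
L=lambda x,y:(s,*un(x,y,5,155,155)); R=lambda x,y:(s,*un(x,y,5,290,160))
B=lambda x,y:(d,*un(x,y,3.7,195,230)); T=lambda x,y:(d,*un(x,y,4,190,125))
for n,a,b in [("rs mouth",L(85,107.5),B(124,463)),("rl mouth",R(296,81),T(88,190)),
 ("lid rs",L(630,374),B(296,44)),("lid rs(top)",L(630,374),T(341,466)),("lid rl",R(525,346),T(266,119))]:
    print(n,*tri([a,b]))
sq=[(305,32),(380,70),(317,122),(246,87)];sb=[(33,250),(82,185),(157,214),(110,278)]
sb=[(33,250),(110,278),(157,214),(82,185)]
# scene: up=toward robot(-x), right=+y ; side: up=+y-ish,right=+x
for k in range(4):
    P=[tri([L(*p),B(*sb[(i+k)%4])]) for i,p in enumerate(sq)]
    if max(q[1] for q in P)<8: 
        P=[q[0] for q in P];print("sq",k,P,np.mean(P,0),[np.degrees(np.arctan2(*(P[(i+1)%4]-P[i])[1::-1])) for i in range(4)])
sl=[(352,288),(453,295),(437,380),(340,370)];lb=[(238,177),(330,174),(334,251),(243,257)]
for k in range(4):
    P=[tri([L(*p),B(*lb[(k-i)%4])]) for i,p in enumerate(sl)]
    if max(q[1] for q in P)<8: 
        P=[q[0] for q in P];print("sqlid",k,P,np.mean(P,0),[np.degrees(np.arctan2(*(P[(i+1)%4]-P[i])[1::-1])) for i in range(4)])
print("ledge",*tri([L(160,441),B(537,248)]),*tri([L(152,522),B(612,237)]),*tri([R(380,405),T(427,120)]))
for q in [L(160,441),L(152,522),R(380,405),R(392,485)]: print(atz(*q,100))
for q in [B(537,248),B(612,237),T(427,120)]: print(atz(*q,100))
# heights fixed
print("at z", atz(*L(85,107.5),70),atz(*B(124,463),70),atz(*R(296,81),85),atz(*T(88,190),85))
print("obl lid",atz(s,371,188,14), "tumbler",tri([R(282,270),T(298,187)]))
E
```

```text
rs mouth [ 406.  -318.7   65.6] 1.2391325342678037
rl mouth [401.5 173.4  80.5] 1.208103544478475
lid rs [537.4 -11.5  10.1] 0.779682208149124
lid rs(top) [538.1 -11.5  11.3] 0.6540339193040223
lid rl [525.9 300.6   9.2] 0.8761133296927512
sq 3 [array([ 399.1, -188.2,  129.5]), array([ 359.7, -163.1,   43.8]), array([ 403.7, -193.5,   50.9]), array([ 438.6, -214.1,  131.1])] [ 400.3 -189.7   88.8] [np.float64(147.48819017370886), np.float64(-34.63944270093735), np.float64(-30.5857112431601), np.float64(146.7312373802675)]
sqlid 1 [array([ 535.7, -159. ,   79. ]), array([ 488.5, -110.8,   11. ]), array([ 491.4, -121.6,  -68.2]), array([ 539.4, -169.5,    9.3])] [ 513.7 -140.2    7.8] [np.float64(134.34324470011447), np.float64(-75.13290655665497), np.float64(-44.92488302881785), np.float64(109.72604222208665)]
ledge [ 641.  -238.9  100.3] 1.0082205167321947 [ 684.3 -236.7   98.6] 0.6372440825373659 [619.6 196.9  94.3] 1.8658153185025679
[ 640.  -238.3  100. ]
[ 684.6 -235.9  100. ]
[621.4 196.9 100. ]
[666.1 198.5 100. ]
[ 641.7 -239.6  100. ]
[ 684.4 -238.   100. ]
[619.4 188.7 100. ]
at z [ 408.4 -316.7   70. ] [ 406.9 -322.    70. ] [403.9 173.3  85. ] [402.3 167.4  85. ]
obl lid [388.4 249.2  14. ] tumbler (array([532. , 156.3,  84. ]), np.float64(1.2723002482680184))
```

```bash
cat >> h.py <<'E'
from scipy.spatial.transform import Rotation as Rn
def rot(st): 
    q=st["tool_rot"];return Rn.from_quat([q[1],q[2],q[3],q[0]]).as_matrix()
def go(x,y,z,jaw=None):
    """jaw: desired world angle (deg) of tool z axis (mod 180). prints dx dy dz yaw"""
    st=monitor.state();R=rot(st);p=st["tool_pos"]
    sh=R.T@(np.array([x,y,z])-p)
    cur=np.degrees(np.arctan2(R[1,2],R[0,2]));yaw=0
    if jaw is not None:
        dlt=(jaw-cur+90)%180-90
        yaw=np.radians(dlt)*np.sign(R[2,1])  # about tool y
    print("t%.2f"%st["clock"],"pos",p.round(1),"jaw %.1f"%cur,"q6 %.2f"%st["joint_pos"][5],"F",st["wrist_force"].round(1),"open %.1f"%(st["opening"]*85.4))
    print("  SHIFT",sh.round(1),"yaw %.3f"%yaw)
E
python3 - <<'E'
from h import *
np.set_printoptions(precision=2,suppress=True)
st=monitor.state();R=rot(st);print(R)
go(402,172,200,0)
go(402,172,200,90)
s,d=S(),D()
L=lambda x,y:(s,*un(x,y,5,155,155));B=lambda x,y:(d,*un(x,y,3.7,195,230))
for f,P,z in[(L,[(305,32),(380,70),(317,122),(246,87)],95),(B,[(33,250),(110,278),(157,214),(82,185)],95),
 (L,[(352,288),(453,295),(437,380),(340,370)],14),(B,[(238,177),(330,174),(334,251),(243,257)],14)]:
    W=np.array([atz(*f(*p),z) for p in P]);e=np.roll(W,-1,0)-W
    print(W[:,:2].tolist(),W.mean(0),np.linalg.norm(e,axis=1),np.degrees(np.arctan2(e[:,1],e[:,0])))
E
```

```text
[[ 0.93 -0.    0.36]
 [-0.36 -0.    0.93]
 [-0.   -1.   -0.  ]]
t0.15 pos [235.3 605.4 230.3] jaw 68.8 q6 -0.08 F [-0.5  0.4  0.1] open 85.6
  SHIFT [ 312.4   30.8 -343.5] yaw 1.200
t0.15 pos [235.3 605.4 230.3] jaw 68.8 q6 -0.08 F [-0.5  0.4  0.1] open 85.6
  SHIFT [ 312.4   30.8 -343.5] yaw -0.371
[[370.9391085188058, -195.96646541210555], [397.19935612288293, -152.18043017308918], [434.9939320243368, -183.0182791205067], [411.7182911811417, -223.96125802127426]] [ 403.71 -188.78   95.  ] [51.06 48.78 47.1  49.46] [  59.05  -39.21 -119.62  145.53]
[[367.19772836848756, -201.7771221529274], [407.8759107117443, -225.03553389305796], [436.65306622833884, -187.22995751851636], [396.3867837293253, -162.46439843758105]] [ 402.03 -194.13   95.  ] [46.86 47.51 47.27 48.96] [ -29.76   52.72  148.41 -126.59]
[[486.9070288023174, -166.35090256691143], [489.95784715639047, -110.09154201288995], [546.0982205956475, -115.19003682606642], [541.2035215398621, -168.0034291420335]] [ 516.04 -139.91   14.  ] [56.34 56.37 53.04 54.32] [ 86.9   -5.19 -95.29 178.26]
[[488.7715812697145, -113.4609258924321], [545.1864385274799, -118.55991928807987], [539.8299576207414, -173.65506942516527], [485.4394570647617, -170.74123912823427]] [ 514.81 -144.1    14.  ] [56.64 55.35 54.47 57.38] [ -5.16 -95.55 176.93  86.67]
```

```bash
python3 -m creep '[[85,26,4,-29,0.1],[85,52,8,-57,0.2],[85,78,12,-86,0.3],[85,104,16,-115,0.4],[85,130,20,-143,0.5],[85,156,24,-172,0.6],[85,182,28,-200,0.7],[85,208,30,-229,0.8]]' 40; python3 -c "
from h import *
go(402,172,200,0)"
```

```text
clock: 0.82
tool_pos: [346.3, 315.1, 200.5]
tool_rot: [-0.588, 0.589, -0.392, 0.392]
wrist_force: [1.0, -0.0, 0.1]
opening: 0.997
t0.82 pos [346.3 315.1 200.5] jaw 22.7 q6 0.23 F [ 1.  -0.   0.1] open 85.1
  SHIFT [153.5   0.5  -3.8] yaw 0.396
```

```bash
python3 -m creep '[[85,26,0,-1,0.1],[85,52,0,-1,0.2],[85,78,0,-2,0.3],[85,104,0,-3,0.4],[85,130,0,-4,0.4],[85,153,0,-4,0.4],[85,153,0,-4,0.4],[85,153,0,-4,0.4]]'; python3 -c "
from h import *
go(402,172,200,0)
im=viewer.snapshot('wrist');cv2.imwrite('pics/w1.png',im[:,:,::-1])
m=viewer.camera_model('wrist');print(proj(m,[402,172,85]),proj(m,[402,172,0]),m['cam_to_world'].round(2).tolist())"
```

```text
clock: 1.48
tool_pos: [402.4, 173.8, 201.1]
tool_rot: [0.499, -0.499, 0.501, -0.5]
wrist_force: [-0.2, 0.6, -0.7]
opening: 0.993
t1.48 pos [402.4 173.8 201.1] jaw -0.1 q6 0.29 F [-0.2  0.6 -0.7] open 84.8
  SHIFT [ 1.8  1.1 -0.4] yaw -0.003
[278.69722879 198.31561967] [278.73309602 171.31152134] [[1.0, 0.0, 0.0, 402.16], [-0.0, 0.95, 0.32, 254.79], [-0.0, -0.32, 0.95, 344.01], [0.0, 0.0, 0.0, 1.0]]
```

View pics/w1.png

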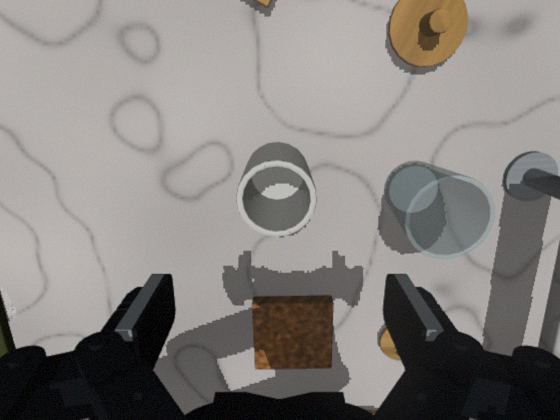

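The wrist view shows the large canister mouth centred at (276,198) against a predicted (278.7,198.3). That puts it about 2 mm nearer in x. Descend and grasp.

```bash
python3 -m creep '[[85,2,30,-2,0],[85,2,60,-2,0],[85,2,90,-2,0],[85,2,120,-2,0],[85,2,145,-2,0],[85,2,159,-2,0],[85,2,159,-2,0],[85,2,159,-2,0]]'; python3 -m creep '[[50,0,0,0,0],[50,0,0,0,0],[50,0,0,0,0],[50,0,0,0,0],[50,0,0,0,0],[50,0,0,0,0],[50,0,0,0,0],[50,0,0,0,0]]' 40;python3 -c "
from h import *
go(402,172,185,0)
im=viewer.snapshot('wrist');cv2.imwrite('pics/w2.png',im[:,:,::-1])"
```

```text
clock: 2.2
tool_pos: [399.3, 173.2, 41.7]
tool_rot: [-0.5, 0.501, -0.5, 0.499]
wrist_force: [-0.1, 0.9, 0.2]
opening: 0.998
clock: 2.87
tool_pos: [401.5, 173.2, 44.4]
tool_rot: [0.501, -0.499, 0.5, -0.5]
wrist_force: [-3.0, 1.0, 6.5]
opening: 0.706
t2.87 pos [401.5 173.2  44.4] jaw -0.0 q6 0.28 F [-3.   1.   6.5] open 60.3
  SHIFT [   1.  -140.6    0.9] yaw -0.000
```

View pics/w2.png

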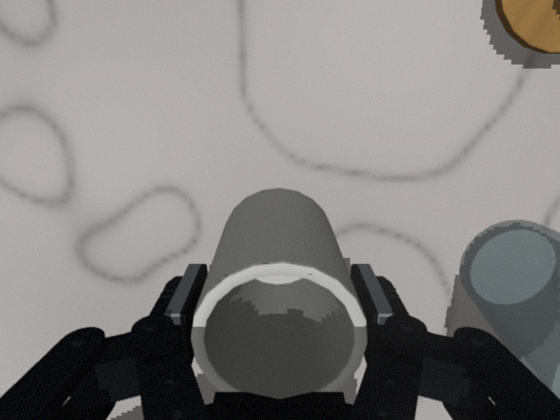

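Gripped at 60.3 mm opening, matching the 60 mm body. Lift and move toward the ledge.

```bash
python3 -m creep '[[50,0,-20,0,0],[50,0,-50,0,0],[50,0,-85,0,0],[50,0,-120,0,0],[50,0,-150,0,0],[50,0,-155,0,0],[50,0,-155,0,0],[50,0,-155,0,0]]';python3 -c "
from h import *
go(647.4,90,200,2.4)"
```

```text
clock: 3.58
tool_pos: [399.7, 172.3, 196.1]
tool_rot: [-0.5, 0.5, -0.5, 0.5]
wrist_force: [-0.1, -0.1, -3.5]
opening: 0.702
t3.58 pos [399.7 172.3 196.1] jaw -0.0 q6 0.28 F [-0.1 -0.1 -3.5] open 60.0
  SHIFT [ 82.3  -4.2 247.7] yaw -0.042
```

```bash
python3 -m creep '[[50,8,-1,25,0],[50,18,-2,55,-0.01],[50,30,-3,90,-0.02],[50,42,-4,125,-0.03],[50,54,-4,160,-0.04],[50,66,-4,195,-0.042],[50,76,-4,230,-0.042],[50,82,-4,248,-0.042]]';python3 -m creep '[[50,0,0,0,0],[50,0,0,0,0],[50,0,0,0,0],[50,0,0,0,0],[50,0,0,0,0],[50,0,0,0,0],[50,0,0,0,0],[50,0,0,0,0]]'; python3 -c "
from h import *
go(647.4,90,200,2.4)
im=viewer.snapshot('wrist');cv2.imwrite('pics/w3.png',im[:,:,::-1])
m=viewer.camera_model('wrist')
a=np.radians(2.4);c=np.array([652,-20,100.])
for sx in(-23,23):
  for sy in (20,110,160,220): print(sx,sy,proj(m,c+sx*np.array([np.cos(a),np.sin(a),0])+sy*np.array([-np.sin(a),np.cos(a),0])).round(1))
"
```

```text
clock: 4.25
tool_pos: [649.7, 88.8, 196.5]
tool_rot: [-0.509, 0.511, -0.491, 0.489]
wrist_force: [-1.2, 0.1, -2.7]
opening: 0.706
clock: 4.92
tool_pos: [648.1, 90.8, 201.7]
tool_rot: [0.511, -0.51, 0.489, -0.489]
wrist_force: [-0.1, 0.1, -3.1]
opening: 0.702
t4.92 pos [648.1  90.8 201.7] jaw 2.4 q6 0.01 F [-0.1  0.1 -3.1] open 59.9
  SHIFT [ 0.7  1.7 -0.7] yaw 0.001
-23 20 [248.1 312. ]
-23 110 [244.8 202.2]
-23 160 [242.7 130. ]
-23 220 [239.7  29.8]
23 20 [307.2 312. ]
23 110 [310.5 202.2]
23 160 [312.7 130.1]
23 220 [315.6  29.9]
```

View pics/w3.png

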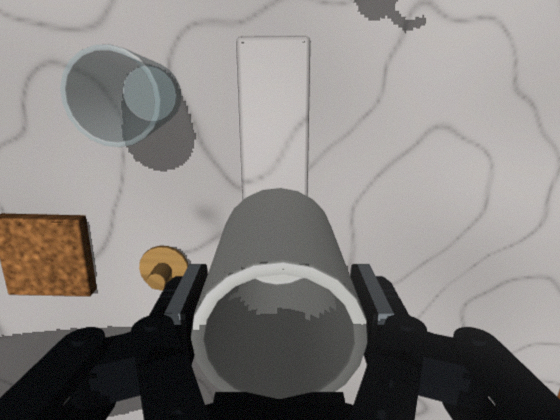

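The wrist view shows the ledge end corners at (237,37) and (310,37), about 2 mm nearer the robot than predicted. I shift -2 mm along tool z and lower.

```bash
python3 -m creep '[[50,0,10,-2,0],[50,0,25,-2,0],[50,0,40,-2,0],[50,0,50,-2,0],[50,0,54,-2,0],[50,0,54,-2,0],[50,0,54,-2,0],[50,0,54,-2,0]]';python3 -m creep '[[50,0,1,0,0],[50,0,2,0,0],[50,0,2,0,0],[50,0,2,0,0],[50,0,2,0,0],[50,0,2,0,0],[50,0,2,0,0],[50,0,2,0,0]]'; python3 -c "
from h import *
go(646,90,144.4,2.4)
im=viewer.snapshot('side');cv2.imwrite('pics/s3.png',cv2.resize(im[120:320,180:400,::-1],None,fx=3,fy=3))"
```

```text
clock: 5.63
tool_pos: [646.4, 90.4, 146.8]
tool_rot: [-0.51, 0.51, -0.489, 0.489]
wrist_force: [-1.2, -0.7, -2.9]
opening: 0.701
clock: 6.3
tool_pos: [646.4, 90.5, 145.4]
tool_rot: [0.51, -0.51, 0.489, -0.489]
wrist_force: [-0.8, 0.1, -2.6]
opening: 0.703
t6.30 pos [646.4  90.5 145.4] jaw 2.4 q6 0.01 F [-0.8  0.1 -2.6] open 60.1
  SHIFT [ 0.4  1.  -0.4] yaw 0.000
```

View pics/s3.png

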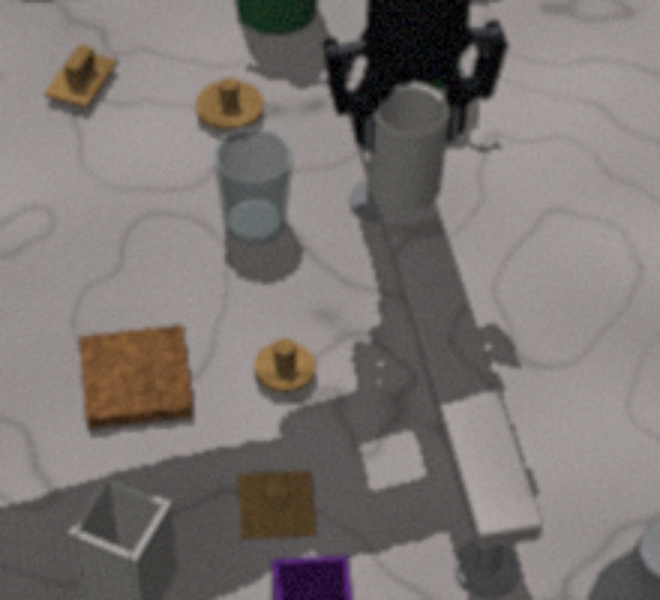

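The side view shows the canister hanging centred over the ledge. Lower to contact.

```bash
python3 -m creep '[[50,0,0.5,0,0],[50,0,1,0,0],[50,0,1.5,0,0],[50,0,2,0,0],[50,0,2,0,0],[50,0,2,0,0],[50,0,2,0,0],[50,0,2,0,0]]' |grep -E 'pos|force';python3 -m creep '[[50,0,0.5,0,0],[50,0,1,0,0],[50,0,1,0,0],[50,0,1,0,0],[50,0,1,0,0],[50,0,1,0,0],[50,0,1,0,0],[50,0,1,0,0]]'|grep -E 'pos|force'
```

```text
tool_pos: [646.4, 90.5, 144.5]
wrist_force: [-3.7, -0.1, 5.2]
tool_pos: [646.5, 90.4, 144.5]
wrist_force: [-7.5, -0.5, 8.7]
```

Contact at z 144.5, as expected. Release and rise.

```bash
python3 -m creep '[[60,0,0,0,0],[64,0,-1,0,0],[68,0,-1,0,0],[74,0,-1,0,0],[80,0,-1,0,0],[80,0,-1,0,0],[80,0,-1,0,0],[80,0,-1,0,0]]'|grep -E 'pos|force|open'; python3 -m creep '[[80,0,-15,0,0],[80,0,-40,0,0],[80,0,-70,0,0],[80,0,-100,0,0],[80,0,-110,0,0],[80,0,-110,0,0],[80,0,-110,0,0],[80,0,-110,0,0]]'|grep -E 'pos|force|open'; python3 -c "
from h import *
go(525,298,200,2.4)
im=viewer.snapshot('wrist');cv2.imwrite('pics/w4.png',im[:,:,::-1])
m=viewer.camera_model('wrist');print(proj(m,[646,90,185]),proj(m,[666,90,185]))"
```

```text
tool_pos: [646.3, 90.4, 143.1]
wrist_force: [-0.2, -0.1, 0.7]
opening: 0.941
tool_pos: [645.4, 90.4, 251.3]
wrist_force: [-0.0, -0.2, -0.7]
opening: 0.931
t9.02 pos [645.4  90.4 251.3] jaw 2.4 q6 0.01 F [-0.  -0.2 -0.7] open 79.5
  SHIFT [-212.5   51.6 -111.5] yaw 0.000
[280.73279118 220.32419702] [313.60732488 221.6732398 ]
```

View pics/w4.png

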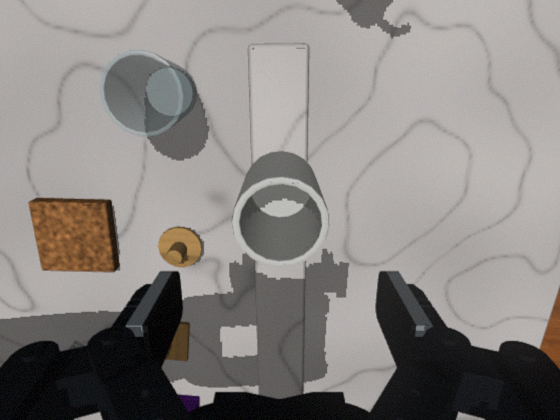

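The mouth ellipse centre is at (281,220) against a predicted (280.7,220.3), so the canister stands at (646,90) and is centred on the ledge. Now the large round lid. I turn the jaws to 90° so the camera keeps clear of the siphons.

```bash
python3 -c "
from h import *
s,d=S(),D()
print(atz(s,424,300,0),atz(s,450,255,0),atz(d,272,122,0),atz(d,320,142,0))
go(505,298,230,90)"; python3 -m creep '[[80,-20,2,-12,-0.12],[80,-45,4,-25,-0.24],[80,-70,6,-40,-0.36],[80,-100,8,-55,-0.48],[80,-130,10,-70,-0.6],[80,-160,14,-90,-0.72],[80,-190,18,-110,-0.84],[80,-213,21,-131,-0.96]]'|grep pos;  python3 -c "
from h import *
go(505,298,230,90)"
```

```text
[729.19662815 350.20772841   0.        ] [598.15006359 441.61715179   0.        ] [589.16593042 443.90465717   0.        ] [715.1306913  338.72826661   0.        ]
t9.07 pos [645.2  90.4 250.6] jaw 2.4 q6 0.01 F [ 0.4 -0.4 -0.6] open 80.1
  SHIFT [-213.3   21.1 -131.2] yaw -1.529
tool_pos: [504.3, 299.0, 229.5]
t9.73 pos [504.3 299.  229.5] jaw 57.8 q6 -0.57 F [0.1 1.1 0.2] open 80.0
  SHIFT [ 1.1 -0.6 -0.5] yaw -0.562
```

```bash
python3 -m creep '[[60,0,0,0,-0.12],[50,0,0,0,-0.24],[50,0,0,0,-0.36],[50,0,0,0,-0.48],[50,0,0,0,-0.56],[50,0,0,0,-0.56],[50,0,0,0,-0.56],[50,0,0,0,-0.56]]'|grep pos;  python3 -c "
from h import *
go(525,298,100,90)
m=viewer.camera_model('wrist')
im=viewer.snapshot('wrist');cv2.imwrite('pics/w5.png',im[:,:,::-1])
print(proj(m,[525.5,298.5,38]),proj(m,[525.5,298.5,14]),proj(m,[545.5,298.5,14]))"
```

```text
tool_pos: [506.0, 297.5, 231.1]
t10.40 pos [506.  297.5 231.1] jaw 89.4 q6 -1.12 F [ 0.2 -1.1 -0.5] open 50.0
  SHIFT [ 19.2 131.    0.8] yaw -0.011
[281.5089962  192.36795807] [281.37671425 185.57691425] [281.53085881 204.25005604]
```

View pics/w5.png

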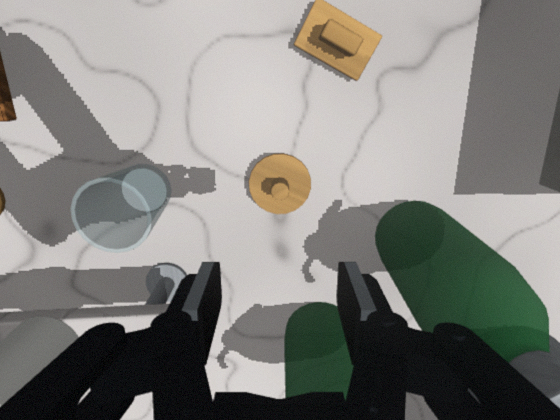

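The wrist view shows the lid flange centred at (280,183) with the knob at (280,190), so the lid is at about (523,297). The flange measures 66 mm, so this is the large lid. Descend in two stages.

```bash
python3 -m creep '[[45,6,35,0,-0.01],[45,12,75,0,-0.01],[45,17,115,0,-0.01],[45,17,150,0,-0.01],[45,17,180,0,-0.01],[45,17,200,0,-0.01],[45,17,205,0,-0.01],[45,17,205,0,-0.01]]'|grep pos;  python3 -c "
from h import *
go(523,297,18,90)
m=viewer.camera_model('wrist')
im=viewer.snapshot('wrist');cv2.imwrite('pics/w6.png',im[:,:,::-1])
print(proj(m,[523,297,38]))"
```

```text
tool_pos: [522.0, 296.8, 25.1]
t11.12 pos [522.  296.8  25.1] jaw 90.0 q6 -1.14 F [ 0.6 -0.   0.3] open 45.0
  SHIFT [1.  7.1 0.2] yaw 0.000
[281.82733952 294.47183562]
```

View pics/w6.png

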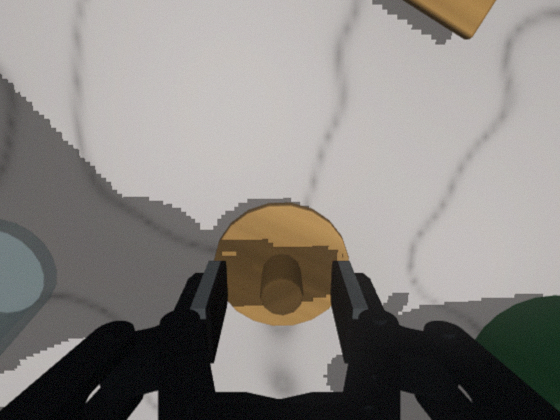

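The knob top is at (282,294), matching the prediction of (281.8,294.5). Lower and close.

```bash
python3 -m creep '[[45,1,4,0,0],[45,1,7,0,0],[35,1,7,0,0],[25,1,7,0,0],[15,1,7,0,0],[10,1,7,0,0],[10,1,7,0,0],[10,1,7,0,0]]' 40|grep -E 'pos|force|open'; python3 -m creep '[[10,0,0,0,0],[10,0,0,0,0],[10,0,-10,0,0],[10,0,-40,0,0],[10,0,-80,0,0],[10,0,-120,0,0],[10,0,-160,0,0],[10,0,-200,0,0]]'|grep -E 'pos|force|open';  python3 -c "
from h import *
go(646,90,270,92.4)
"
```

```text
tool_pos: [525.1, 297.9, 21.4]
wrist_force: [-0.8, -0.4, 5.7]
opening: 0.188
tool_pos: [523.8, 297.2, 222.0]
wrist_force: [0.6, 0.4, -1.2]
opening: 0.19
t12.50 pos [523.8 297.2 222. ] jaw 90.1 q6 -1.14 F [ 0.6  0.4 -1.2] open 16.2
  SHIFT [ 121.9  -48.  -207.4] yaw -0.041
```

```bash
python3 -m creep '[[10,15,-16,-25,0],[10,30,-32,-50,0],[10,50,-48,-85,-0.01],[10,70,-48,-120,-0.02],[10,90,-48,-155,-0.03],[10,110,-48,-185,-0.04],[10,120,-48,-205,-0.04],[10,122,-48,-207,-0.04]]' |grep -E 'pos|force|open'; python3 -m creep '[[10,0,0,0,0],[10,0,0,0,0],[10,0,0,0,0],[10,0,0,0,0],[10,0,0,0,0],[10,0,0,0,0],[10,0,0,0,0],[10,0,0,0,0]]'|grep -E 'pos|force|open';  python3 -c "
from h import *
go(646,90,210,92.4)
m=viewer.camera_model('wrist')
im=viewer.snapshot('wrist');cv2.imwrite('pics/w7.png',im[:,:,::-1])
p=monitor.state()['tool_pos'];print(proj(m,p+[0,0,16.6]),proj(m,p+[0,0,-7.4]),proj(m,[646,90,185]))
"
```

```text
tool_pos: [647.8, 86.7, 267.7]
wrist_force: [-0.4, 0.1, -1.0]
opening: 0.184
tool_pos: [646.6, 91.1, 268.4]
wrist_force: [0.5, 0.7, 1.0]
opening: 0.19
t13.83 pos [646.6  91.1 268.4] jaw 92.4 q6 -1.55 F [0.5 0.7 1. ] open 16.2
  SHIFT [-0.7 58.4 -1.1] yaw -0.000
[281.19456794 297.70414691] [280.89729561 268.31353217] [278.88521739 210.93326414]
```

View pics/w7.png

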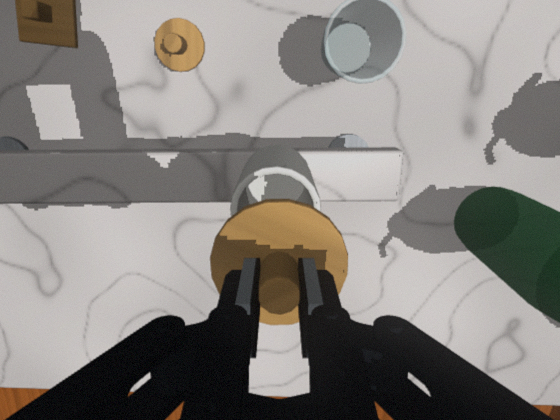

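The flange is centred at (280,262) over the mouth and the knob is at (280,297). The lid is well held, perhaps slightly tilted. Lower to just above the rim.

```bash
python3 -m creep '[[10,0,15,-1,0],[10,0,30,-1,0],[10,0,45,-1,0],[10,0,55,-1,0],[10,0,58,-1,0],[10,0,58,-1,0],[10,0,58,-1,0],[10,0,58,-1,0]]' |grep -E 'pos|force|open';  python3 -c "
from h import *
go(646,90,198,92.4)
m=viewer.camera_model('wrist')
im=viewer.snapshot('wrist');cv2.imwrite('pics/w8.png',im[:,:,::-1])
print(proj(m,[646,90,185]))
im=viewer.snapshot('side');cv2.imwrite('pics/s8.png',cv2.resize(im[120:220,260:390,::-1],None,fx=5,fy=5,interpolation=cv2.INTER_CUBIC))
"
```

```text
tool_pos: [647.4, 89.8, 211.3]
wrist_force: [0.1, 0.4, -0.3]
opening: 0.191
t14.55 pos [647.4  89.8 211.3] jaw 92.4 q6 -1.56 F [ 0.1  0.4 -0.3] open 16.3
  SHIFT [-1.4 13.3  0.3] yaw -0.001
[281.56567348 247.70812136]
```

View pics/w8.png

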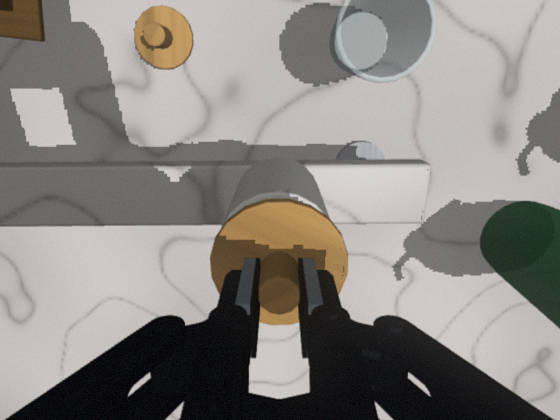

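View pics/s8.png

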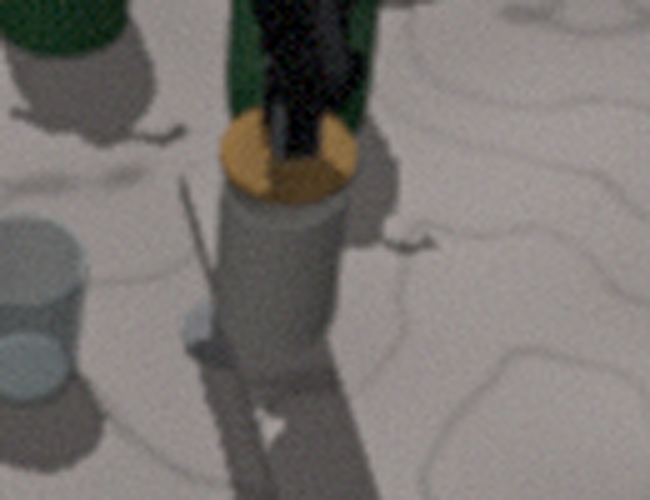

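Side view: the lid sits about 2 mm too far in +x, which agrees with the measured TCP of 647.4 against 646. Correct and lower.

```bash
python3 -m creep '[[10,-1.5,0,0,0],[10,-1.5,0,0,0],[10,-1.5,2,0,0],[10,-1.5,4,0,0],[10,-1.5,6,0,0],[10,-1.5,8,0,0],[10,-1.5,8,0,0],[10,-1.5,8,0,0]]' |grep -E 'pos|force|open';python3 -m creep '[[10,0,0.5,0,0],[10,0,1,0,0],[10,0,2,0,0],[10,0,3,0,0],[10,0,4,0,0],[10,0,4,0,0],[10,0,4,0,0],[10,0,4,0,0]]' |grep -E 'pos|force|open'
```

```text
tool_pos: [645.1, 89.7, 201.9]
wrist_force: [0.6, -0.9, -1.3]
opening: 0.189
tool_pos: [645.3, 89.7, 198.4]
wrist_force: [0.9, -0.5, -0.9]
opening: 0.189
```

```bash
python3 -m creep '[[10,0,0.5,0,0],[10,0,1,0,0],[10,0,1.5,0,0],[10,0,2,0,0],[10,0,2,0,0],[10,0,2,0,0],[10,0,2,0,0],[10,0,2,0,0]]' |grep -E 'pos|force|open';python3 -c "
from h import *
im=viewer.snapshot('side');cv2.imwrite('pics/s9.png',cv2.resize(im[120:220,260:390,::-1],None,fx=5,fy=5,interpolation=cv2.INTER_CUBIC))
"
```

```text
tool_pos: [645.9, 89.7, 198.4]
wrist_force: [-2.0, -0.8, 6.6]
opening: 0.187
```

View pics/s9.png

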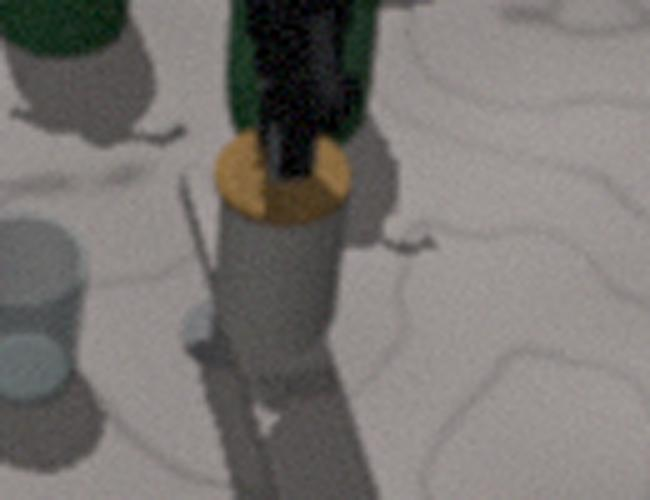

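Contact at the seated height of 198.4, and the side view shows the flange flush on the rim. Release, rise and inspect.

```bash
python3 -m creep '[[18,0,0,0,0],[22,0,-1,0,0],[30,0,-1,0,0],[40,0,-1,0,0],[50,0,-1,0,0],[50,0,-1,0,0],[50,0,-1,0,0],[50,0,-1,0,0]]' |grep -E 'pos|force|open';python3 -m creep '[[50,0,-15,0,0],[50,0,-40,0,0],[50,0,-65,0,0],[50,0,-65,0,0],[50,0,-65,0,0],[50,0,-65,0,0],[50,0,-65,0,0],[50,0,-65,0,0]]' |grep -E 'pos|force|open'; python3 -c "
from h import *
m=viewer.camera_model('wrist')
im=viewer.snapshot('wrist');cv2.imwrite('pics/w9.png',im[:,:,::-1])
print(proj(m,[646,90,191]),proj(m,[646,90,215]))
go(402,-191.5,240,57)
im=viewer.snapshot('side');cv2.imwrite('pics/s9.png',cv2.resize(im[120:220,260:390,::-1],None,fx=5,fy=5,interpolation=cv2.INTER_CUBIC))
"
```

```text
tool_pos: [645.2, 89.7, 197.1]
wrist_force: [-0.4, 0.6, 0.1]
opening: 0.586
tool_pos: [644.6, 89.7, 260.7]
wrist_force: [0.0, -0.3, 0.9]
opening: 0.581
[281.12183083 221.81889539] [281.35618456 237.41368785]
t18.08 pos [644.7  89.6 260.8] jaw 92.4 q6 -1.56 F [-0.4  0.2  0. ] open 50.3
  SHIFT [-254.    21.5 -270.9] yaw 0.617
```

View pics/w9.png

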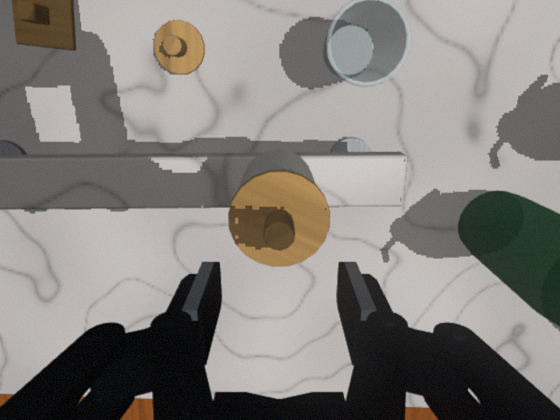

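View pics/s9.png

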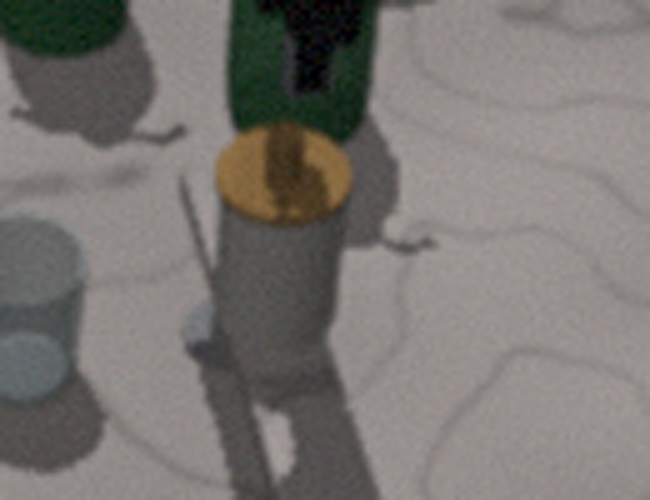

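The lid flange is at (279.5,218) against a predicted (281,222), so the large lid is seated within about 2 mm. Next is the square canister, with jaws at 57°.

```bash
python3 -m creep '[[85,-27,2,-29,0],[85,-54,5,-58,0],[85,-81,8,-87,0.1],[85,-108,11,-115,0.2],[85,-135,14,-144,0.3],[85,-163,17,-173,0.4],[85,-190,20,-202,0.5],[85,-217,21,-231,0.6]]' |grep -E 'pos|force|open';python3 -c "
from h import *
go(402,-191.5,240,57)"
```

```text
tool_pos: [436.1, -150.8, 240.3]
wrist_force: [-0.0, -0.8, 0.5]
opening: 0.997
t18.80 pos [ 436.1 -150.8  240.3] jaw 57.7 q6 -1.46 F [-0.  -0.8  0.5] open 85.2
  SHIFT [ -7.1   0.3 -52.6] yaw 0.013
```

```bash
python3 -m creep '[[85,-4,0,-25,0.01],[85,-7,0,-50,0.01],[85,-7,0,-53,0.01],[85,-7,0,-53,0.01],[85,-7,0,-53,0.01],[85,-7,0,-53,0.01],[85,-7,0,-53,0.01],[85,-7,0,-53,0.01]]' |grep -E 'pos|force|open';python3 -c "
from h import *
go(402,-191.5,240,57)
m=viewer.camera_model('wrist')
im=viewer.snapshot('wrist');cv2.imwrite('pics/w10.png',im[:,:,::-1])
print(proj(m,[402,-191.5,95]),proj(m,[407,-319,70]),proj(m,[515,-142,14]))"
```

```text
tool_pos: [404.5, -190.6, 241.2]
wrist_force: [1.2, 1.0, 0.0]
opening: 0.998
t19.47 pos [ 404.5 -190.6  241.2] jaw 57.5 q6 -1.56 F [1.2 1.  0. ] open 85.2
  SHIFT [-1.6  1.2 -2.1] yaw 0.009
[277.45148741 183.08201621] [166.17625857 250.60793467] [372.46495582 224.62211794]
```

View pics/w10.png

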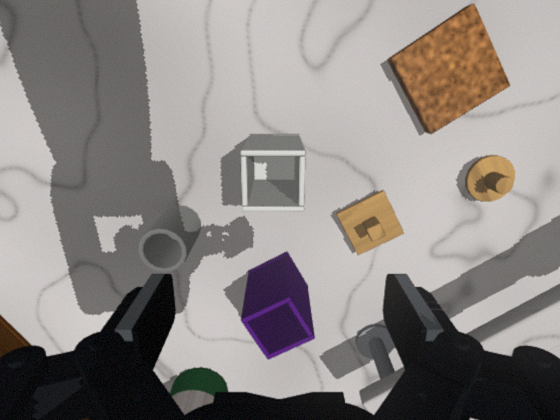

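The square mouth corners are (243,151), (304,151), (305,209) and (243,209). The centre is about 3 px off the prediction and the sides line up with the jaws. Shift (-3.8, -4.7) and descend.

```bash
python3 -m creep '[[85,-4,20,-5,0],[85,-4,50,-5,0],[85,-4,85,-5,0],[85,-4,120,-5,0],[85,-4,150,-5,0],[85,-4,175,-5,0],[85,-4,189,-5,0],[85,-4,189,-5,0]]' |grep -E 'pos|force|open';python3 -c "
from h import *
go(398.8,-192.5,52,57.5)
im=viewer.snapshot('wrist');cv2.imwrite('pics/w11.png',im[:,:,::-1])"
```

```text
tool_pos: [395.4, -191.2, 48.4]
wrist_force: [0.1, 1.3, -0.4]
opening: 0.994
t20.18 pos [ 395.4 -191.2   48.4] jaw 57.5 q6 -1.58 F [ 0.1  1.3 -0.4] open 84.9
  SHIFT [ 3.5 -3.7  0.8] yaw -0.001
```

View pics/w11.png

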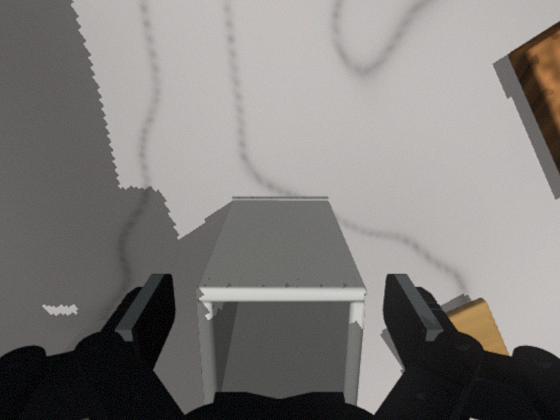

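```bash
python3 -c "
from h import *
m=viewer.camera_model('wrist');a=np.radians(57.5);X=np.array([np.sin(a),-np.cos(a),0]);Z=np.array([np.cos(a),np.sin(a),0])
for sx,sz in ((-26,-26),(-26,26),(-21,-21),(-21,21)): print(proj(m,np.array([398.8,-192.5,95])+sx*X+sz*Z))"
python3 -m creep '[[85,3,-2,0,0],[85,3,-2,0,0],[70,3,-2,0,0],[55,3,-2,0,0],[45,3,-2,0,0],[45,3,-2,0,0],[45,3,-2,0,0],[45,3,-2,0,0]]' 40 |grep -E 'pos|force|open';python3 -m creep '[[45,0,0,0,0],[45,0,0,0,0],[45,0,0,0,0],[45,0,-10,0,0],[45,0,-40,0,0],[45,0,-75,0,0],[45,0,-110,0,0],[45,0,-145,0,0]]'|grep -E 'pos|force|open'; python3 -c "
from h import *
go(650,-20,210,92.4)"
```

```text
[198.88448135 277.43497285]
[370.52536351 277.40367728]
[216.26918222 291.8599503 ]
[352.9824612 291.8374847]
tool_pos: [401.2, -195.2, 55.5]
wrist_force: [0.4, 2.0, 5.8]
opening: 0.604
tool_pos: [399.4, -194.5, 200.2]
wrist_force: [1.0, -0.1, -2.3]
opening: 0.606
t21.57 pos [ 399.4 -194.5  200.2] jaw 57.4 q6 -1.58 F [ 1.  -0.1 -2.3] open 51.8
  SHIFT [117.2 -10.2 282. ] yaw -0.611
```

```bash
python3 -m creep '[[45,10,-8,25,-0.05],[45,25,-12,60,-0.1],[45,40,-12,95,-0.2],[45,55,-12,130,-0.3],[45,70,-12,170,-0.4],[45,85,-12,210,-0.5],[45,100,-12,245,-0.6],[45,116,-12,281,-0.61]]' |grep -E 'pos|force|open';python3 -m creep '[[45,0,0,0,0],[45,0,0,0,0],[45,0,0,0,0],[45,0,0,0,0],[45,0,0,0,0],[45,0,0,0,0],[45,0,0,0,0],[45,0,0,0,0]]' |grep -E 'pos|force|open'; python3 -c "
from h import *
go(649,-20,165,92.4)
m=viewer.camera_model('wrist')
im=viewer.snapshot('wrist');cv2.imwrite('pics/w12.png',im[:,:,::-1])
a=np.radians(2.4);c=np.array([650.7,-20,100.])
for sx in(-23,23):
  for sy in (-60,60): print(sx,sy,proj(m,c+sx*np.array([np.cos(a),np.sin(a),0])+sy*np.array([-np.sin(a),np.cos(a),0])).round(1))
"
```

```text
tool_pos: [650.2, -19.1, 210.5]
wrist_force: [0.8, -0.1, -1.0]
opening: 0.607
tool_pos: [649.2, -21.1, 211.7]
wrist_force: [0.3, -0.3, -2.1]
opening: 0.601
t22.90 pos [649.2 -21.1 211.7] jaw 92.3 q6 -1.73 F [ 0.3 -0.3 -2.1] open 51.4
  SHIFT [-0.2 46.7  1.1] yaw -0.001
-23 -60 [197.3 169.8]
-23 60 [366.7 169.7]
23 -60 [201.7 229.9]
23 60 [362.1 229.8]
```

View pics/w12.png

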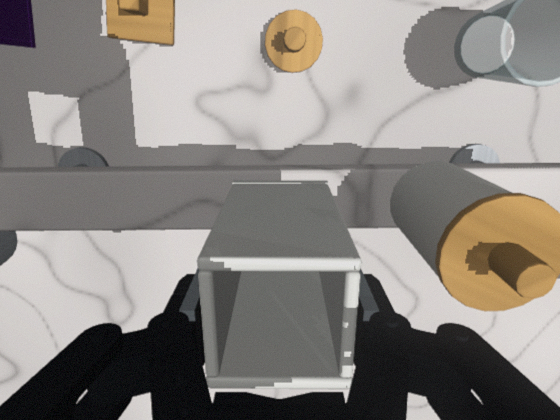

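```bash
python3 -c "
from h import *
m=viewer.camera_model('wrist');p=monitor.state()['tool_pos']
for off in (0,2,4):
  print(off,[proj(m,[p[0]+off+sx,p[1],p[2]+39.5]).round(1)[1] for sx in (-26,-21,21,26)],[proj(m,[p[0]+off-26,p[1]+s,p[2]+39.5]).round(1)[0] for s in (-26,26)], proj(m,[p[0]+off-26,p[1],p[2]-55.5]).round(1))
im=cv2.imread('pics/w12.png');cv2.imwrite('pics/w12c.png',cv2.resize(im[170:410,180:380],None,fx=2.5,fy=2.5))"
```

```text
0 [np.float64(267.0), np.float64(280.9), np.float64(385.1), np.float64(396.1)] [np.float64(202.8), np.float64(368.0)] [282.7 185.1]
2 [np.float64(272.6), np.float64(286.4), np.float64(389.5), np.float64(400.4)] [np.float64(203.0), np.float64(367.2)] [282.6 188.6]
4 [np.float64(278.2), np.float64(291.9), np.float64(393.9), np.float64(404.7)] [np.float64(203.1), np.float64(366.5)] [282.4 192. ]
```

View pics/w12c.png

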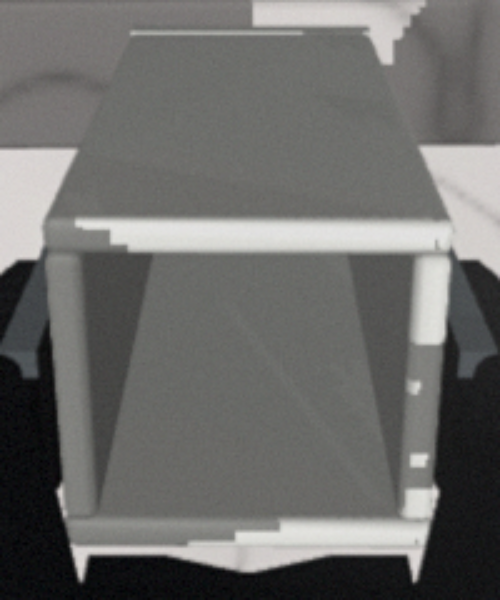

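```bash
python3 -c "
from h import *
m=viewer.camera_model('wrist');T=m['cam_to_world']
st=monitor.state();p=st['tool_pos'];print(p)
o=np.array([[-26,-26,95],[-26,26,95],[26,-26,95],[26,26,95],[-26,-26,0],[-26,26,0],[-21,-21,95],[-21,21,95.]])
i=np.array([[197,257.6],[361,257.6],[207,388],[353,388],[232.5,182.5],[327.5,182],[213,271],[345,271]])
ok,r,t=cv2.solvePnP(o,i,m['K'],None,flags=cv2.SOLVEPNP_ITERATIVE)
F=np.diag([1,-1,-1]);Rw=T[:3,:3]@F@cv2.Rodrigues(r)[0];tw=T[:3,:3]@F@t[:,0]+T[:3,3]
print('origin',tw,'z axis',Rw[:,2],'x axis',Rw[:,0], 'rel tcp',tw-p)
e=cv2.projectPoints(o,r,t,m['K'],None)[0][:,0]-i;print(e.round(1).tolist())"
```

```text
[649.30153352 -21.04385355 211.65767667]
origin [647.88472992 -21.40320811 155.02874435] z axis [-0.01282671 -0.00682683  0.99989443] x axis [0.99880082 0.04716367 0.0131347 ] rel tcp [ -1.4168036   -0.35935456 -56.62893232]
[[-0.2, -0.3], [0.3, -0.7], [0.5, 0.5], [-0.7, 0.6], [1.3, -0.4], [-1.2, -0.3], [0.5, 0.4], [-0.3, 0.1]]
```

PnP on the rim puts the held canister at (647.9,-21.4), 155 mm up, upright within 0.013 rad. The ledge edges at rows 170 and 230 confirm its mid-depth at x=650.7. Shift +2.8 in x and lower.

```bash
python3 -m creep '[[45,3,8,0,0],[45,3,20,0,0],[45,3,35,0,0],[45,3,45,0,0],[45,3,52,0,0],[45,3,52,0,0],[45,3,52,0,0],[45,3,52,0,0]]' |grep -E 'pos|force';python3 -m creep '[[45,0,0.5,0,0],[45,0,1,0,0],[45,0,1.5,0,0],[45,0,2,0,0],[45,0,2,0,0],[45,0,2,0,0],[45,0,2,0,0],[45,0,2,0,0]]' |grep -E 'pos|force'
```

```text
tool_pos: [652.6, -20.6, 159.3]
wrist_force: [-0.7, 0.1, -1.6]
tool_pos: [652.5, -20.6, 157.4]
wrist_force: [0.1, 0.1, -1.9]
```

```bash
python3 -m creep '[[45,0,0.5,0,0],[45,0,1,0,0],[45,0,1.5,0,0],[45,0,2,0,0],[45,0,2,0,0],[45,0,2,0,0],[45,0,2,0,0],[45,0,2,0,0]]' |grep -E 'pos|force'
```

```text
tool_pos: [652.5, -20.6, 155.4]
wrist_force: [-0.0, 0.3, -1.5]
```

```bash
python3 -m creep '[[45,0,0.5,0,0],[45,0,1,0,0],[45,0,1.5,0,0],[45,0,1.5,0,0],[45,0,1.5,0,0],[45,0,1.5,0,0],[45,0,1.5,0,0],[45,0,1.5,0,0]]' |grep -E 'pos|force'
```

```text
tool_pos: [652.7, -20.6, 155.3]
wrist_force: [-2.3, 0.6, 4.6]
```

Contact. Release and rise.

```bash
python3 -m creep '[[52,0,0,0,0],[55,0,-1,0,0],[60,0,-1,0,0],[65,0,-1,0,0],[70,0,-1,0,0],[70,0,-1,0,0],[70,0,-1,0,0],[70,0,-1,0,0]]' |grep -E 'pos|force|open';python3 -m creep '[[70,0,-15,0,0],[70,0,-40,0,0],[70,0,-70,0,0],[70,0,-100,0,0],[70,0,-110,0,0],[70,0,-110,0,0],[70,0,-110,0,0],[70,0,-110,0,0]]' |grep -E 'pos|force|open'; python3 -c "
from h import *
go(511,-143,200,86.2)
im=viewer.snapshot('wrist');cv2.imwrite('pics/w13.png',im[:,:,::-1])
m=viewer.camera_model('wrist');a=np.radians(2.4)
for d in ((0,0),(-26,-26),(-26,26),(26,-26),(26,26)): print(proj(m,[650.7+d[0]*np.cos(a)-d[1]*np.sin(a),-21+d[0]*np.sin(a)+d[1]*np.cos(a),195]))"
```

```text
tool_pos: [652.5, -20.6, 154.7]
wrist_force: [-0.2, -0.2, 0.1]
opening: 0.821
tool_pos: [651.6, -20.5, 262.8]
wrist_force: [0.1, 0.1, -1.1]
opening: 0.823
t26.95 pos [651.6 -20.5 262.8] jaw 92.4 q6 -1.73 F [ 0.1  0.1 -1.1] open 70.3
  SHIFT [-145.4   63.2 -116.7] yaw 0.108
[279.72372311 220.26051424]
[235.63229172 179.01533589]
[323.86426091 178.99108627]
[238.66661445 258.64707393]
[320.73671444 258.62597638]
```

View pics/w13.png

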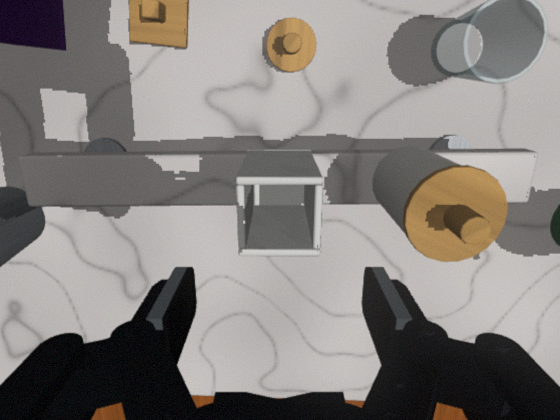

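Mouth corners are (236,178), (323,178), (239,254) and (320,254), matching the prediction within a few px. The square canister is centred at (650,-21). Now the square lid.

```bash
python3 -m creep '[[60,-20,4,-16,0.02],[60,-45,9,-33,0.04],[60,-70,14,-52,0.06],[60,-95,19,-72,0.08],[60,-120,24,-92,0.1],[60,-145,30,-110,0.108],[60,-160,33,-116,0.108],[60,-160,33,-116,0.108]]' |grep -E 'pos|force|open'; python3 -m creep '[[50,0,0,0,0],[50,0,0,0,0],[50,0,0,0,0],[50,0,0,0,0],[50,0,0,0,0],[50,0,0,0,0],[50,0,0,0,0],[50,0,0,0,0]]' |grep -E 'pos|force|open';python3 -c "
from h import *
go(511,-143,200,86.2)
im=viewer.snapshot('wrist');cv2.imwrite('pics/w14.png',im[:,:,::-1])
m=viewer.camera_model('wrist')
print(proj(m,[511,-143,14]),proj(m,[511,-143,38]),proj(m,[531,-143,14]))"
```

```text
tool_pos: [493.9, -143.8, 228.5]
wrist_force: [1.2, -0.5, -1.0]
opening: 0.704
tool_pos: [497.6, -142.9, 231.9]
wrist_force: [0.0, -0.4, 0.0]
opening: 0.589
t28.33 pos [ 497.6 -142.9  231.9] jaw 86.2 q6 -1.89 F [ 0.  -0.4  0. ] open 50.3
  SHIFT [13.4 31.9  0.8] yaw -0.000
[280.84198558 179.17501337] [280.96272594 185.62027202] [282.09171222 197.96614688]
```

View pics/w14.png

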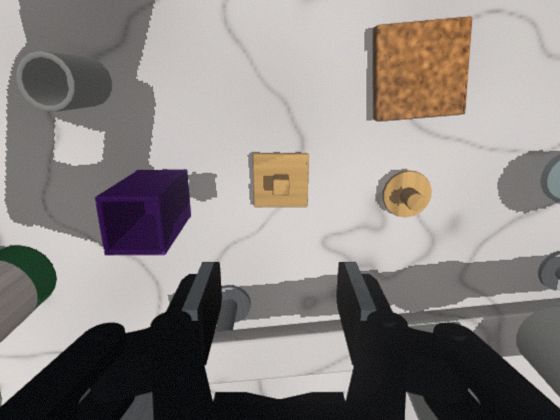

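Lid corners are (253,154), (308,152), (308,206) and (255,207). The centre (281,180) agrees with the prediction, and the lid is turned about 2° from the jaws. Descend with a small yaw.

```bash
python3 -m creep '[[45,5,35,0,-0.01],[45,10,75,0,-0.02],[45,14,115,0,-0.03],[45,14,150,0,-0.03],[45,14,180,0,-0.03],[45,14,200,0,-0.03],[45,14,207,0,-0.03],[45,14,207,0,-0.03]]'|grep pos;  python3 -c "
from h import *
go(512,-143,18,88)
m=viewer.camera_model('wrist')
im=viewer.snapshot('wrist');cv2.imwrite('pics/w15.png',im[:,:,::-1])
print(proj(m,[512,-143,38]))"
```

```text
tool_pos: [509.8, -143.4, 22.7]
t29.05 pos [ 509.8 -143.4   22.7] jaw 87.9 q6 -1.91 F [0.1 0.3 0.8] open 45.0
  SHIFT [2.2 4.7 0.4] yaw -0.002
[282.76544957 300.30754205]
```

View pics/w15.png

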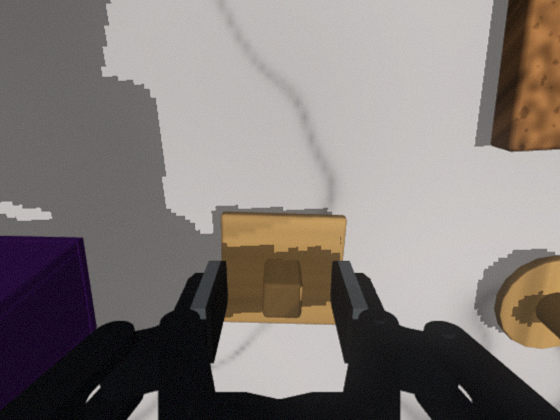

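The lid's edge now slopes about 2° the other way, so the first angle was right. Turn back 0.03, shift and close.

```bash
python3 -m creep '[[45,2.5,2,0,0.03],[45,2.5,5,0,0.03],[45,2.5,5,0,0.03],[35,2.5,5,0,0.03],[25,2.5,5,0,0.03],[10,2.5,5,0,0.03],[10,2.5,5,0,0.03],[10,2.5,5,0,0.03]]' 40|grep -E 'pos|force|open'; python3 -m creep '[[10,0,0,0,0],[10,0,0,0,0],[10,0,-10,0,0],[10,0,-40,0,0],[10,0,-80,0,0],[10,0,-120,0,0],[10,0,-160,0,0],[10,0,-200,0,0]]'|grep -E 'pos|force|open';  python3 -c "
from h import *
go(650,-21,290,92.4)
"
```

```text
tool_pos: [514.5, -144.3, 20.7]
wrist_force: [-0.1, 0.3, 4.0]
opening: 0.177
tool_pos: [513.0, -143.7, 221.5]
wrist_force: [0.4, -0.3, -1.2]
opening: 0.179
t30.43 pos [ 513.  -143.7  221.5] jaw 86.2 q6 -1.88 F [ 0.4 -0.3 -1.2] open 15.3
  SHIFT [128.4 -68.6 131.6] yaw -0.109
```

```bash
python3 -m creep '[[10,10,-30,10,-0.01],[10,25,-60,25,-0.03],[10,45,-68,45,-0.05],[10,65,-68,65,-0.07],[10,85,-68,85,-0.09],[10,105,-68,105,-0.109],[10,122,-68,125,-0.109],[10,128,-68,131,-0.109]]' |grep -E 'pos|force|open'; python3 -m creep '[[10,0,0,0,0],[10,0,0,0,0],[10,0,0,0,0],[10,0,0,0,0],[10,0,0,0,0],[10,0,0,0,0],[10,0,0,0,0],[10,0,0,0,0]]'|grep -E 'pos|force|open';  python3 -c "
from h import *
go(650,-21,220,92.4)
m=viewer.camera_model('wrist')
im=viewer.snapshot('wrist');cv2.imwrite('pics/w16.png',im[:,:,::-1])
p=monitor.state()['tool_pos'];print(proj(m,p+[0,0,17.3]),proj(m,p+[0,0,-6.7]),proj(m,[650,-21,195]))
"
```

```text
tool_pos: [651.5, -19.4, 286.9]
wrist_force: [-1.3, -0.2, -0.7]
opening: 0.174
tool_pos: [650.2, -22.2, 288.0]
wrist_force: [0.2, 0.2, -0.5]
opening: 0.176
t31.77 pos [650.2 -22.2 288. ] jaw 92.4 q6 -1.73 F [ 0.2  0.2 -0.5] open 15.0
  SHIFT [-0.2 68.   1.3] yaw -0.000
[281.87714258 298.70287892] [281.48916325 269.0612334 ] [282.31849601 206.91453162]
```

View pics/w16.png

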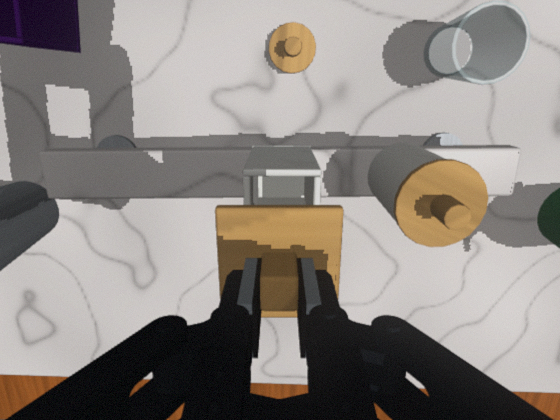

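```bash
cat >> h.py <<'E'
def pnp(o,i,m):
    T=m['cam_to_world'];F=np.diag([1.,-1,-1])
    ok,r,t=cv2.solvePnP(np.array(o,float),np.array(i,float),m['K'],None,flags=cv2.SOLVEPNP_ITERATIVE)
    e=cv2.projectPoints(np.array(o,float),r,t,m['K'],None)[0][:,0]-i
    return T[:3,:3]@F@t[:,0]+T[:3,3],T[:3,:3]@F@cv2.Rodrigues(r)[0],abs(e).max()
E
python3 -c "
from h import *
np.set_printoptions(precision=3,suppress=True)
im=cv2.imread('pics/w16.png');cv2.imwrite('pics/w16c.png',cv2.resize(im[130:330,200:360],None,fx=3,fy=3,interpolation=cv2.INTER_CUBIC))"
```

```text
(no output)
```

View pics/w16c.png

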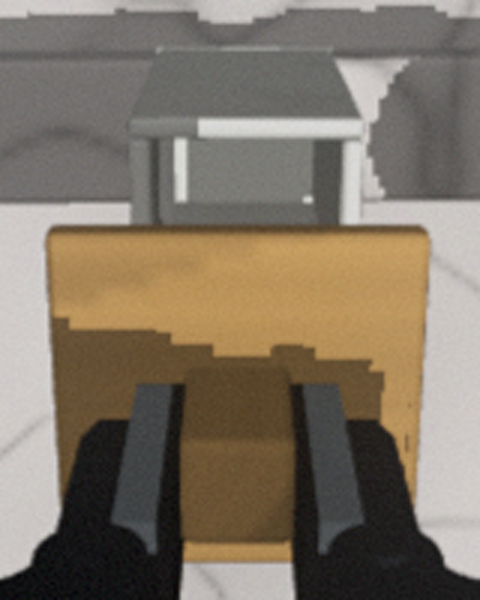

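```bash
python3 -c "
from h import *
np.set_printoptions(precision=3,suppress=True)
m=viewer.camera_model('wrist');p=monitor.state()['tool_pos'];print(p)
c=lambda x,y:un(x,y,3,200,130)
o=[[-28,-28,14],[-28,28,14],[28,-28,14],[28,28,14],[-8,-8,38],[-8,8,38],[8,-8,38],[8,8,38]]
i=[c(48,237),c(430,237),c(66,560),c(414,560),c(183,440),c(294,440),c(179,542),c(298,542)]
print(pnp(o,i,m))
o=[[-26,-26,95],[-26,26,95],[-26,-26,0],[-26,26,0],[-21,-21,95],[-21,21,95]];i=[c(130,118),c(364,118),c(157,47),c(333,47),c(152,137),c(343,137)]
print(pnp(o,i,m))
print([proj(m,[650-26,-21+s,z]) for s in (-26,26) for z in (100,195)],i)
"
```

```text
[650.228 -22.103 287.938]
(array([650.265, -22.865, 263.603]), array([[ 0.999, -0.045,  0.002],
       [ 0.045,  0.999, -0.005],
       [-0.001,  0.005,  1.   ]]), np.float64(1.7138870044882992))
(array([650.434, -21.019,  98.493]), array([[ 0.999, -0.043, -0.007],
       [ 0.043,  0.999, -0.001],
       [ 0.007,  0.001,  1.   ]]), np.float64(0.620980904329798))
[array([253.759, 143.947]), array([244.314, 167.786]), array([311.424, 146.391]), array([323.514, 171.076])] [(243.0, 169.0), (321.0, 169.0), (252.0, 145.33333333333334), (310.6666666666667, 145.33333333333334), (250.33333333333334, 175.33333333333334), (314.0, 175.33333333333334)]
```

PnP gives the lid at (650.3,-22.9), level, and the canister at (650.4,-21.0) with the same yaw. Shift +1.6 in y and lower.

```bash
python3 -m creep '[[10,0,15,1.6,0],[10,0,30,1.6,0],[10,0,45,1.6,0],[10,0,58,1.6,0],[10,0,66,1.6,0],[10,0,68,1.6,0],[10,0,68,1.6,0],[10,0,68,1.6,0]]' |grep -E 'pos|force|open';  python3 -c "
from h import *
go(650,-21,207.7,92.4)
m=viewer.camera_model('wrist')
im=viewer.snapshot('wrist');cv2.imwrite('pics/w17.png',im[:,:,::-1])
im=viewer.snapshot('side');cv2.imwrite('pics/s17.png',cv2.resize(im[170:270,260:390,::-1],None,fx=5,fy=5,interpolation=cv2.INTER_CUBIC))
"
```

```text
tool_pos: [650.6, -20.4, 220.2]
wrist_force: [0.3, 0.2, -0.7]
opening: 0.173
t32.48 pos [650.6 -20.4 220.2] jaw 92.4 q6 -1.73 F [ 0.3  0.2 -0.7] open 14.8
  SHIFT [-0.6 12.5 -0.6] yaw 0.000
```

View pics/s17.png

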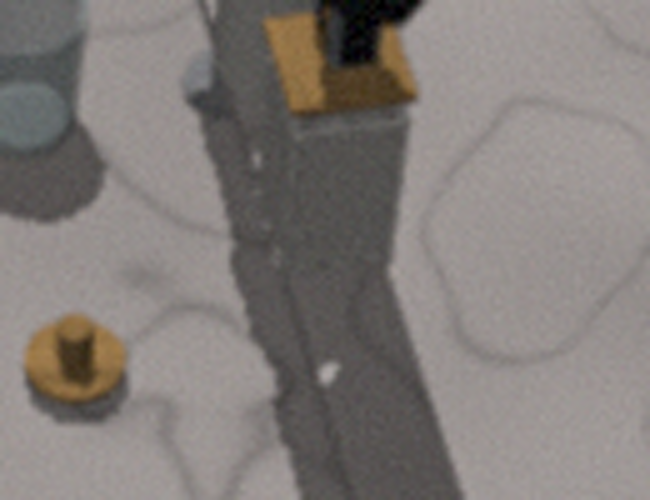

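View pics/w17.png

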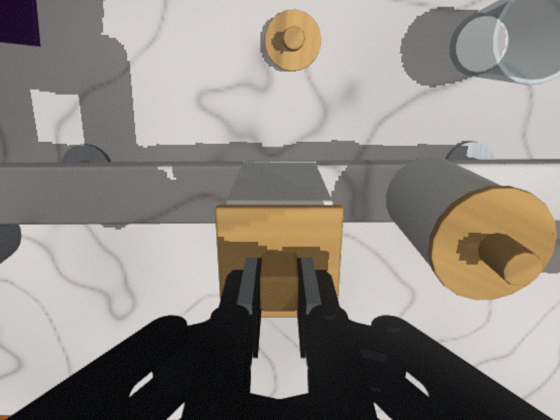

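Both views show the lid aligned over the square canister and just above it. Lower to seat.

```bash
python3 -m creep '[[10,0,2,0,0],[10,0,4,0,0],[10,0,6,0,0],[10,0,8,0,0],[10,0,9,0,0],[10,0,9,0,0],[10,0,9,0,0],[10,0,9,0,0]]' |grep -E 'pos|force|open';python3 -m creep '[[10,0,0.5,0,0],[10,0,1,0,0],[10,0,2,0,0],[10,0,3,0,0],[10,0,3,0,0],[10,0,3,0,0],[10,0,3,0,0],[10,0,3,0,0]]' |grep -E 'pos|force|open'
```

```text
tool_pos: [650.3, -20.3, 210.9]
wrist_force: [-0.4, 0.4, -0.4]
opening: 0.178
tool_pos: [650.3, -20.3, 207.7]
wrist_force: [-0.1, -0.6, -0.8]
opening: 0.177
```

```bash
python3 -m creep '[[10,0,0.5,0,0],[10,0,1,0,0],[10,0,1.5,0,0],[10,0,2,0,0],[10,0,2,0,0],[10,0,2,0,0],[10,0,2,0,0],[10,0,2,0,0]]' |grep -E 'pos|force|open'
```

```text
tool_pos: [650.7, -20.3, 207.7]
wrist_force: [-2.2, 1.1, 6.1]
opening: 0.176
```

Contact at the seated height of 207.7. Release, rise and check.

```bash
python3 -m creep '[[16,0,0,0,0],[20,0,-1,0,0],[30,0,-1,0,0],[40,0,-1,0,0],[50,0,-1,0,0],[50,0,-1,0,0],[50,0,-1,0,0],[50,0,-1,0,0]]' |grep -E 'pos|force|open';python3 -m creep '[[50,0,-15,0,0],[50,0,-40,0,0],[50,0,-60,0,0],[50,0,-60,0,0],[50,0,-60,0,0],[50,0,-60,0,0],[50,0,-60,0,0],[50,0,-60,0,0]]' |grep -E 'pos|force|open'; python3 -c "
from h import *
m=viewer.camera_model('wrist')
im=viewer.snapshot('wrist');cv2.imwrite('pics/w18.png',im[:,:,::-1])
a=np.radians(2.4)
for d in ((-28,-28),(-28,28),(28,-28),(28,28)): print(proj(m,[650.7+d[0]*np.cos(a)-d[1]*np.sin(a),-20.5+d[0]*np.sin(a)+d[1]*np.cos(a),201]))
go(405.4,-321,240,2)
im=viewer.snapshot('side');cv2.imwrite('pics/s18.png',cv2.resize(im[170:270,260:390,::-1],None,fx=5,fy=5,interpolation=cv2.INTER_CUBIC))
"
```

```text
tool_pos: [650.2, -20.3, 206.6]
wrist_force: [-0.3, -0.1, -0.6]
opening: 0.589
tool_pos: [649.6, -20.2, 265.2]
wrist_force: [0.5, 1.0, -0.9]
opening: 0.583
[232.05983151 179.79098199]
[328.37458086 179.8639487 ]
[235.54694912 266.04448687]
[324.5355246  266.11153439]
t35.97 pos [649.7 -20.2 265.3] jaw 92.4 q6 -1.73 F [-0.   0.2 -0.6] open 49.9
  SHIFT [-256.7   25.8 -290.2] yaw -1.564
```

View pics/w18.png

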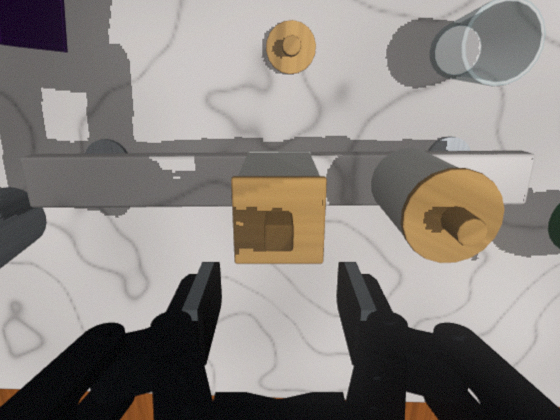

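View pics/s18.png

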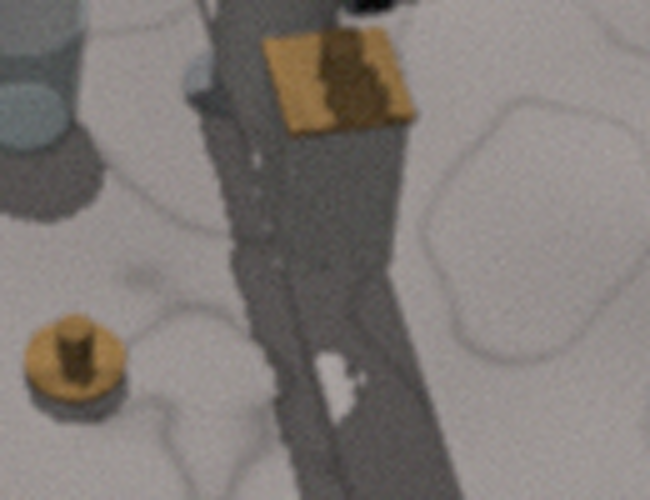

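The lid corners (233,177), (325,176), (236,264) and (323,263) match the prediction within 3 px, so it is seated. Now the small canister.

```bash
python3 -m creep '[[70,-25,2,-28,0],[80,-50,4,-57,0],[80,-76,6,-86,0],[80,-102,8,-115,0],[80,-128,12,-144,0],[80,-154,16,-173,0],[80,-180,20,-203,0],[80,-206,24,-233,0]]' |grep -E 'pos|force|open';python3 -m creep '[[80,-20,2,-25,0],[80,-50,2,-55,0],[80,-60,2,-58,0],[80,-60,2,-58,0],[80,-60,2,-58,0],[80,-60,2,-58,0],[80,-60,2,-58,0],[80,-60,2,-58,0]]' |grep -E 'pos|force|open'; python3 -c "
from h import *
go(405.4,-321,200,92.4)
m=viewer.camera_model('wrist')
im=viewer.snapshot('wrist');cv2.imwrite('pics/w19.png',im[:,:,::-1])
print(proj(m,[405.4,-321,70]),proj(m,[425.4,-321,70]))
"
```

```text
tool_pos: [452.7, -262.8, 242.3]
wrist_force: [-0.3, 0.0, 0.4]
opening: 0.941
tool_pos: [397.7, -321.4, 240.8]
wrist_force: [-0.7, 0.3, 0.2]
opening: 0.936
t37.35 pos [ 397.7 -321.4  240.8] jaw 92.5 q6 -2.40 F [-0.7  0.3  0.2] open 80.0
  SHIFT [ 7.7 40.8  0. ] yaw 0.002
[280.15608354 186.60371822] [279.1397306  207.90319049]
```

View pics/w19.png

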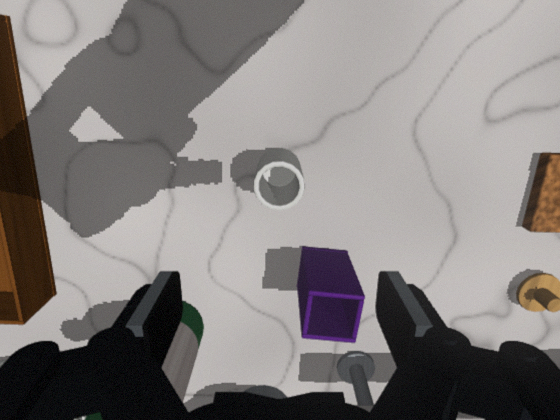

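```bash
python3 -c "
from h import *
m=viewer.camera_model('wrist');s=S()
print(atz(s,118,250,0),atz(m,190,318,40),atz(m,200,322,0),atz(s,150,295,0))"; python3 -m creep '[[80,6.5,20,0,0],[80,6.5,50,0,0],[80,6.5,85,0,0],[80,6.5,120,0,0],[80,6.5,155,0,0],[80,6.5,185,0,0],[80,6.5,205,0,0],[80,6.5,205,0,0]]' |grep -E 'pos|force|open'; python3 -m creep '[[80,0,0,0,0],[80,0,0,0,0],[80,0,0,0,0],[80,0,0,0,0],[80,0,0,0,0],[80,0,0,0,0],[80,0,0,0,0],[80,0,0,0,0]]' |grep -E 'pos|force|open'; python3 -c "
from h import *
go(404.4,-321.4,32,92.4)
im=viewer.snapshot('wrist');cv2.imwrite('pics/w20.png',im[:,:,::-1])
"
```

```text
[ 607.44042581 -439.5271781     0.        ] [ 568.26460155 -412.81566253   40.        ] [ 602.88280816 -410.76614983    0.        ] [ 733.2651841  -331.65370516    0.        ]
tool_pos: [400.7, -318.5, 30.5]
wrist_force: [-0.2, 0.4, 0.4]
opening: 0.941
tool_pos: [403.4, -322.1, 36.1]
wrist_force: [-0.7, -0.2, -0.0]
opening: 0.937
t38.73 pos [ 403.4 -322.1   36.1] jaw 92.4 q6 -2.39 F [-0.7 -0.2 -0. ] open 80.0
  SHIFT [1.1 4.1 0.7] yaw 0.000
```

View pics/w20.png

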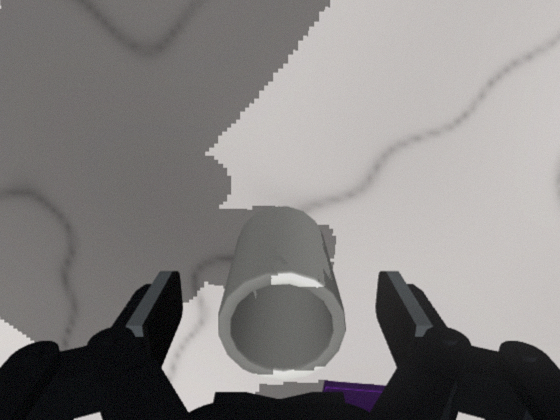

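The canister mouth at (282,323) lies between the pads. Close, settle, lift.

```bash
python3 -m creep '[[70,1,2,0,0],[60,1,2,0,0],[50,1,2,0,0],[38,1,2,0,0],[38,1,2,0,0],[38,1,2,0,0],[38,1,2,0,0],[38,1,2,0,0]]' 40 |grep -E 'pos|force|open'; python3 -m creep '[[38,0,0,0,0],[38,0,0,0,0],[38,0,0,0,0],[38,0,-10,0,0],[38,0,-40,0,0],[38,0,-75,0,0],[38,0,-110,0,0],[38,0,-145,0,0]]' |grep -E 'pos|force|open'; python3 -c "
from h import *
go(655.3,-130,200,92.4)"
```

```text
tool_pos: [404.3, -321.9, 33.8]
wrist_force: [0.6, 0.4, -0.3]
opening: 0.523
tool_pos: [403.7, -321.6, 180.3]
wrist_force: [0.7, -0.8, -2.0]
opening: 0.525
t40.12 pos [ 403.7 -321.6  180.3] jaw 92.4 q6 -2.39 F [ 0.7 -0.8 -2. ] open 44.8
  SHIFT [259.4 -19.9 180.8] yaw 0.000
```

```bash
python3 -m creep '[[38,25,-12,18,0],[38,55,-20,38,0],[38,85,-20,60,0],[38,118,-20,82,0],[38,152,-20,106,0],[38,186,-20,130,0],[38,220,-20,154,0],[38,250,-20,175,0]]' |grep -E 'pos|force|open'; python3 -m creep '[[38,9,0,6,0],[38,9,0,6,0],[38,9,0,6,0],[38,9,0,6,0],[38,9,0,6,0],[38,9,0,6,0],[38,9,0,6,0],[38,9,0,6,0]]' |grep -E 'pos|force|open'; python3 -c "
from h import *
go(655.3,-130,134,92.4)
m=viewer.camera_model('wrist')
im=viewer.snapshot('wrist');cv2.imwrite('pics/w21.png',im[:,:,::-1])
a=np.radians(2.4);c=np.array([655.3,-130,100.])
for sx in(-23,23):
  for sy in (-60,60): print(sx,sy,proj(m,c+sx*np.array([np.cos(a),np.sin(a),0])+sy*np.array([-np.sin(a),np.cos(a),0])).round(1))
p=monitor.state()['tool_pos']
t=np.linspace(0,2*np.pi,73)
for off in (-2,0,2):
  q=np.array([proj(m,p+[off+23*np.cos(u),23*np.sin(u),36.2]) for u in t]);print(off,q.min(0),q.max(0))
"
```

```text
tool_pos: [648.0, -134.6, 198.8]
wrist_force: [0.8, -0.6, -2.4]
opening: 0.527
tool_pos: [655.0, -130.9, 199.1]
wrist_force: [0.2, -1.3, -2.4]
opening: 0.525
t41.45 pos [ 655.  -130.9  199.1] jaw 92.4 q6 -1.89 F [ 0.2 -1.3 -2.4] open 44.9
  SHIFT [ 0.3 65.1  0.9] yaw -0.001
-23 -60 [192.9 172.4]
-23 60 [370.7 172.4]
23 -60 [197.6 235.2]
23 60 [365.6 235.2]
-2 [215.63255613 264.99507563] [349.59805176 378.0970284 ]
0 [215.70679466 270.4845575 ] [349.00276895 382.45815514]
2 [215.78029514 275.91629542] [348.41340699 386.77835766]
```

View pics/w21.png

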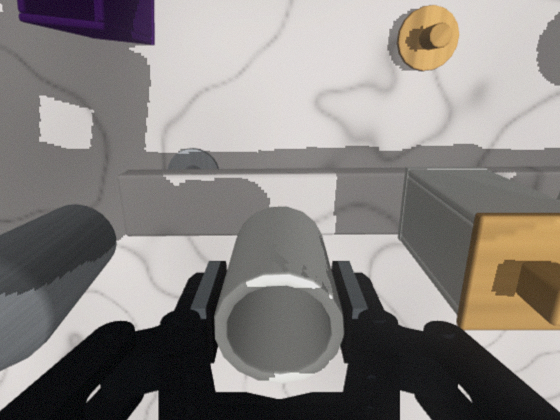

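The ledge edges at rows 174 and 236 put its mid-depth at x≈656, and the rim is as predicted. Lower.

```bash
python3 -m creep '[[38,1,10,0,0],[38,1,25,0,0],[38,1,40,0,0],[38,1,52,0,0],[38,1,60,0,0],[38,1,62,0,0],[38,1,62,0,0],[38,1,62,0,0]]' |grep -E 'pos|force'; python3 -m creep '[[38,0,0.5,0,0],[38,0,1,0,0],[38,0,1.5,0,0],[38,0,2,0,0],[38,0,2,0,0],[38,0,2,0,0],[38,0,2,0,0],[38,0,2,0,0]]' |grep -E 'pos|force'
```

```text
tool_pos: [656.6, -130.2, 136.8]
wrist_force: [-0.5, -0.1, -1.8]
tool_pos: [656.4, -130.2, 134.9]
wrist_force: [1.4, -0.6, -2.3]
```

```bash
python3 -m creep '[[38,0,0.5,0,0],[38,0,1,0,0],[38,0,1.5,0,0],[38,0,1.5,0,0],[38,0,1.5,0,0],[38,0,1.5,0,0],[38,0,1.5,0,0],[38,0,1.5,0,0]]' |grep -E 'pos|force'
```

```text
tool_pos: [656.5, -130.2, 133.7]
wrist_force: [-1.2, -0.1, 0.6]
```

```bash
python3 -m creep '[[38,0,0.7,0,0],[38,0,0.7,0,0],[38,0,0.7,0,0],[38,0,0.7,0,0],[38,0,0.7,0,0],[38,0,0.7,0,0],[38,0,0.7,0,0],[38,0,0.7,0,0]]' |grep -E 'pos|force'; python3 -m creep '[[45,0,0,0,0],[48,0,-1,0,0],[54,0,-1,0,0],[60,0,-1,0,0],[65,0,-1,0,0],[65,0,-1,0,0],[65,0,-1,0,0],[65,0,-1,0,0]]' |grep -E 'pos|force|open';python3 -m creep '[[65,0,-15,0,0],[65,0,-40,0,0],[65,0,-70,0,0],[65,0,-100,0,0],[65,0,-120,0,0],[65,0,-120,0,0],[65,0,-120,0,0],[65,0,-120,0,0]]' |grep -E 'pos|force|open'; python3 -c "
from h import *
im=viewer.snapshot('wrist');cv2.imwrite('pics/w22.png',im[:,:,::-1])
m=viewer.camera_model('wrist');t=np.linspace(0,2*np.pi,73)
q=np.array([proj(m,[656.3+23*np.cos(u),-130.3+23*np.sin(u),170]) for u in t]);print(q.min(0),q.max(0))
print(proj(m,[536,-13,14]))
go(520,-13,230,92.4)"
```

```text
tool_pos: [656.6, -130.2, 133.7]
wrist_force: [-3.6, 1.2, 5.6]
tool_pos: [656.4, -130.2, 133.5]
wrist_force: [0.1, -0.2, -0.4]
opening: 0.756
tool_pos: [656.1, -130.0, 253.3]
wrist_force: [-0.5, 0.4, 0.3]
opening: 0.768
[244.5388724  179.55124614] [315.20107379 245.95942878]
[407.52932975  44.53939403]
t45.55 pos [ 655.7 -130.   252.1] jaw 92.4 q6 -1.89 F [0.3 0.1 0.2] open 65.0
  SHIFT [-130.6   22.5  122.6] yaw 0.000
```

View pics/w22.png

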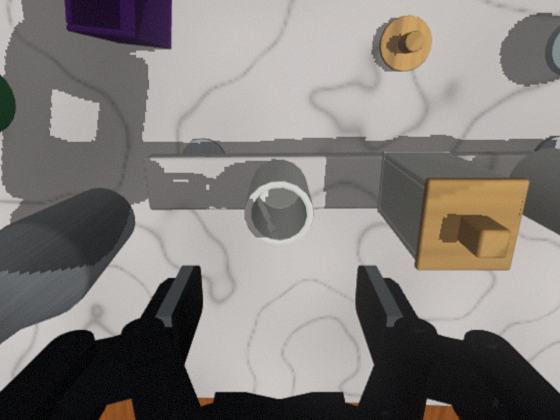

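The mouth spans x 244–313 and y 180–244, matching the prediction, so the small canister is at (656,-131). The small lid still appears at (405,42), undisturbed. Go to it.

```bash
python3 -m creep '[[50,-30,0,5,0],[50,-60,2,20,0],[50,-90,8,45,0],[50,-115,14,70,0],[50,-131,20,95,0],[50,-131,22,115,0],[50,-131,22,121,0],[50,-131,22,121,0]]' |grep -E 'pos|force|open'; python3 -m creep '[[50,0,0,0,0],[50,0,0,0,0],[50,0,0,0,0],[50,0,0,0,0],[50,0,0,0,0],[50,0,0,0,0],[50,0,0,0,0],[50,0,0,0,0]]' |grep -E 'pos|force|open';python3 -c "
from h import *
go(535,-14,200,92.4)
im=viewer.snapshot('wrist');cv2.imwrite('pics/w23.png',im[:,:,::-1])
m=viewer.camera_model('wrist')
print(proj(m,[535,-14,14]),proj(m,[535,-14,38]),proj(m,[555,-14,14]))"
```

```text
tool_pos: [519.5, -13.6, 230.1]
wrist_force: [0.1, -0.1, -0.2]
opening: 0.585
tool_pos: [520.5, -14.9, 231.6]
wrist_force: [0.6, -0.5, -0.6]
opening: 0.586
t46.88 pos [520.5 -14.9 231.6] jaw 92.4 q6 -1.74 F [ 0.6 -0.5 -0.6] open 50.0
  SHIFT [14.6 31.6  0.3] yaw 0.000
[280.24658562 180.44675384] [280.3276023  186.96935318] [279.39631243 199.23031071]
```

View pics/w23.png

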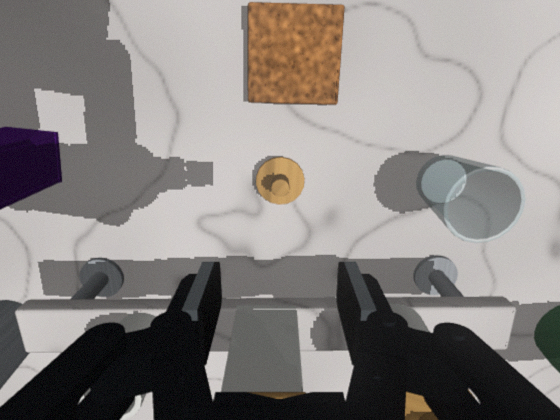

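The flange centre (280,180) agrees with (535,-14), and the 51 mm flange confirms the small lid. Descend.

```bash
python3 -m creep '[[45,5,35,0,0],[45,10,75,0,0],[45,14.5,115,0,0],[45,14.5,150,0,0],[45,14.5,180,0,0],[45,14.5,200,0,0],[45,14.5,205,0,0],[45,14.5,205,0,0]]'|grep pos;  python3 -c "
from h import *
go(535,-14,19,92.4)
m=viewer.camera_model('wrist')
im=viewer.snapshot('wrist');cv2.imwrite('pics/w24.png',im[:,:,::-1])
print(proj(m,[535,-14,38]))"
```

```text
tool_pos: [533.4, -14.0, 24.8]
t47.60 pos [533.4 -14.   24.8] jaw 92.4 q6 -1.74 F [ 0.6 -0.5 -0.4] open 44.9
  SHIFT [ 1.6  5.8 -0.1] yaw 0.000
[281.28227002 296.17761821]
```

View pics/w24.png

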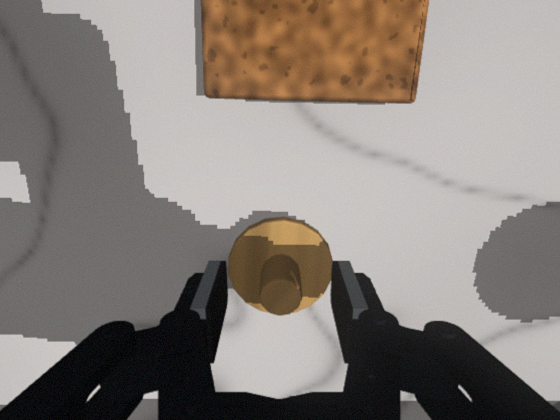

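The knob at (281,296) is exactly as predicted. Close and lift.

```bash
python3 -m creep '[[45,1,3,0,0],[45,1,7,0,0],[45,1,7,0,0],[35,1,7,0,0],[25,1,7,0,0],[10,1,7,0,0],[10,1,7,0,0],[10,1,7,0,0]]' 40|grep -E 'pos|force|open'; python3 -m creep '[[10,0,0,0,0],[10,0,0,0,0],[10,0,-10,0,0],[10,0,-40,0,0],[10,0,-80,0,0],[10,0,-120,0,0],[10,0,-160,0,0],[10,0,-200,0,0]]'|grep -E 'pos|force|open';  python3 -c "
from h import *
go(656,-130.5,265,92.4)
"
```

```text
tool_pos: [536.3, -14.2, 20.2]
wrist_force: [-0.3, -0.2, 2.5]
opening: 0.194
tool_pos: [535.1, -14.1, 221.4]
wrist_force: [1.3, 0.2, -0.9]
opening: 0.188
t48.98 pos [535.1 -14.1 221.4] jaw 92.4 q6 -1.74 F [ 1.3  0.2 -0.9] open 16.1
  SHIFT [ 115.8  -43.7 -121.4] yaw 0.000
```

```bash
python3 -m creep '[[10,0,-20,-20,0],[10,5,-40,-45,0],[10,20,-44,-75,0],[10,45,-44,-105,0],[10,75,-44,-121,0],[10,100,-44,-121,0],[10,116,-44,-121,0],[10,116,-44,-121,0]]' |grep -E 'pos|force|open'; python3 -m creep '[[10,0,0,0,0],[10,0,0,0,0],[10,0,0,0,0],[10,0,0,0,0],[10,0,0,0,0],[10,0,0,0,0],[10,0,0,0,0],[10,0,0,0,0]]'|grep -E 'pos|force|open';  python3 -c "
from h import *
go(656,-131,190,92.4)
m=viewer.camera_model('wrist')
im=viewer.snapshot('wrist');cv2.imwrite('pics/w25.png',im[:,:,::-1])
p=monitor.state()['tool_pos'];t=np.linspace(0,2*np.pi,73)
q=np.array([proj(m,p+[25*np.cos(u),25*np.sin(u),-6.2]) for u in t]);print(q.min(0),q.max(0))
q=np.array([proj(m,[656+23*np.cos(u),-131+23*np.sin(u),170]) for u in t]);print(q.min(0),q.max(0))
"
```

```text
tool_pos: [658.5, -130.5, 262.5]
wrist_force: [-1.7, 0.6, -1.0]
opening: 0.192
tool_pos: [656.8, -130.1, 263.8]
wrist_force: [0.7, -0.1, -0.4]
opening: 0.191
t50.32 pos [ 656.8 -130.1  263.8] jaw 92.4 q6 -1.89 F [ 0.7 -0.1 -0.4] open 16.3
  SHIFT [-0.9 73.8 -0.8] yaw 0.000
[226.18828587 218.24068673] [336.215576   316.30843403]
[245.39767266 172.62717345] [313.07888598 236.65025486]
```

View pics/w25.png

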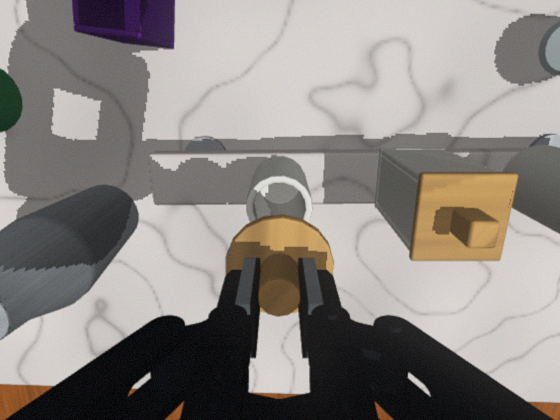

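```bash
python3 -c "
import cv2
im=cv2.imread('pics/w25.png');cv2.imwrite('pics/w25c.png',cv2.resize(im[140:330,200:360],None,fx=3,fy=3,interpolation=cv2.INTER_CUBIC))"
```

```text
(no output)
```

View pics/w25c.png

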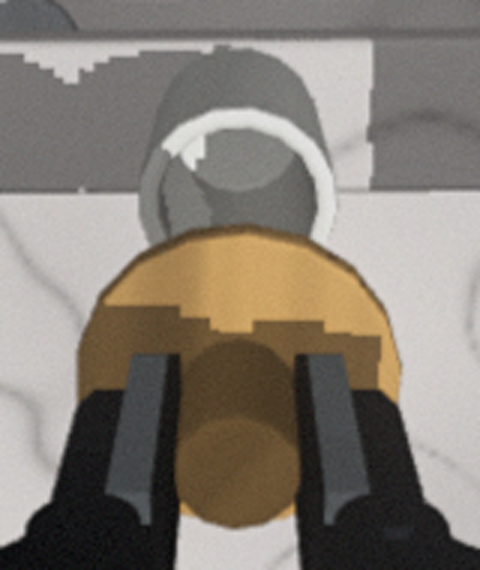

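```bash
python3 -m creep '[[10,0,15,-0.8,0],[10,0,30,-0.8,0],[10,0,45,-0.8,0],[10,0,58,-0.8,0],[10,0,66,-0.8,0],[10,0,68,-0.8,0],[10,0,68,-0.8,0],[10,0,68,-0.8,0]]' |grep -E 'pos|force|open';  python3 -c "
from h import *
go(656,-131,182.2,92.4)
m=viewer.camera_model('wrist')
im=viewer.snapshot('wrist');cv2.imwrite('pics/w26.png',cv2.resize(im[140:340,200:360,::-1],None,fx=3,fy=3,interpolation=cv2.INTER_CUBIC))
im=viewer.snapshot('side');cv2.imwrite('pics/s26.png',cv2.resize(im[200:300,270:400,::-1],None,fx=5,fy=5,interpolation=cv2.INTER_CUBIC))
p=monitor.state()['tool_pos'];t=np.linspace(0,2*np.pi,73)
q=np.array([proj(m,[656+23*np.cos(u),-131+23*np.sin(u),170]) for u in t]);print(q.min(0),q.max(0))
for z in (100,170):
  q=np.array([proj(D(),[656+23*np.cos(u),-131+23*np.sin(u),z]) for u in t]);print((q.min(0)-[270,200])*5,(q.max(0)-[270,200])*5)
q=np.array([proj(D(),p+[25*np.cos(u),25*np.sin(u),-6]) for u in t]);print('lid',(q.min(0)-[270,200])*5,(q.max(0)-[270,200])*5)
"
```

```text
tool_pos: [657.3, -131.0, 196.0]
wrist_force: [1.0, 0.8, 0.4]
opening: 0.183
t51.03 pos [ 657.3 -131.   196. ] jaw 92.4 q6 -1.89 F [1.  0.8 0.4] open 15.6
  SHIFT [-1.3 13.8  0.1] yaw 0.000
[235.53630215 205.07995456] [326.7624286  288.02880197]
[276.32944489 224.84315966] [382.44738514 310.10003203]
[288.69652844 122.88505063] [399.76822873 209.38758508]
lid [291.71506925  86.71113098] [414.15901173 181.09892519]
```

View pics/s26.png

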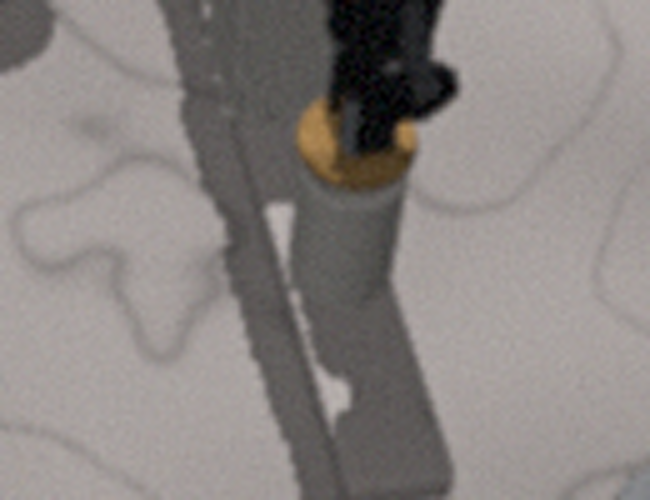

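View pics/w26.png

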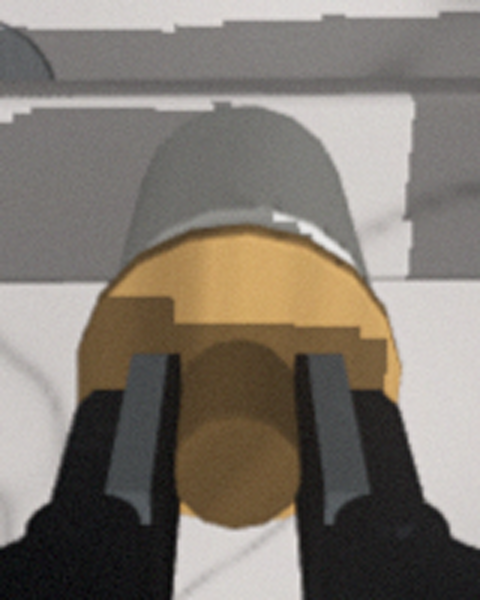

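Rim arc top is at row 209 against a predicted 205, and the side view agrees. The canister is really near (658,-130), so I nudge +0.5 x and +1 y before lowering.

```bash
python3 -m creep '[[10,0.5,0,1,0],[10,0.5,0,1,0],[10,0.5,3,1,0],[10,0.5,5,1,0],[10,0.5,7,1,0],[10,0.5,9,1,0],[10,0.5,9,1,0],[10,0.5,9,1,0]]' |grep -E 'pos|force|open';python3 -m creep '[[10,0,0.5,0,0],[10,0,1,0,0],[10,0,2,0,0],[10,0,3,0,0],[10,0,4,0,0],[10,0,4,0,0],[10,0,4,0,0],[10,0,4,0,0]]' |grep -E 'pos|force|open'
```

```text
tool_pos: [657.2, -129.9, 186.2]
wrist_force: [-0.2, -0.0, -0.4]
opening: 0.193
tool_pos: [657.4, -129.9, 182.6]
wrist_force: [-0.6, -0.4, -0.7]
opening: 0.192
```

```bash
python3 -m creep '[[10,0,0.5,0,0],[10,0,1,0,0],[10,0,1.5,0,0],[10,0,2,0,0],[10,0,2,0,0],[10,0,2,0,0],[10,0,2,0,0],[10,0,2,0,0]]' |grep -E 'pos|force|open'
```

```text
tool_pos: [658.0, -130.1, 182.3]
wrist_force: [-1.7, 0.8, 5.6]
opening: 0.192
```

Contact at the seated height (expected 182.2). Release, rise and check.

```bash
python3 -m creep '[[18,0,0,0,0],[22,0,-1,0,0],[30,0,-1,0,0],[40,0,-1,0,0],[50,0,-1,0,0],[50,0,-1,0,0],[50,0,-1,0,0],[50,0,-1,0,0]]' |grep -E 'pos|force|open';python3 -m creep '[[50,0,-15,0,0],[50,0,-40,0,0],[50,0,-75,0,0],[50,0,-100,0,0],[50,0,-100,0,0],[50,0,-100,0,0],[50,0,-100,0,0],[50,0,-100,0,0]]' |grep -E 'pos|force|open'; python3 -m creep '[[50,-30,0,0,0],[50,-65,0,0,0],[50,-100,-10,0,0],[50,-140,-20,0,0],[50,-180,-30,0,0],[50,-220,-40,0,0],[50,-250,-50,0,0],[50,-250,-50,0,0]]' |grep -E 'pos|force|open'; python3 -c "
from h import *
for n,r in (('side',(130,300,230,400)),('scene',(155,295,170,400)),('wrist',(0,420,0,560))):
  im=viewer.snapshot(n)[r[0]:r[1],r[2]:r[3],::-1]; f=1 if n=='wrist' else 3.4
  cv2.imwrite(f'pics/f_{n}.png',cv2.resize(im,None,fx=f,fy=f,interpolation=cv2.INTER_CUBIC))
m=viewer.camera_model('wrist')
for q in ([646,90,191],[650.5,-21,201],[658,-130.5,176]):print(proj(m,q), proj(m,[q[0],q[1],q[2]+24]))
"
```

```text
tool_pos: [657.4, -129.9, 181.5]
wrist_force: [0.0, -0.4, -0.3]
opening: 0.588
tool_pos: [656.7, -129.7, 280.1]
wrist_force: [-0.3, 0.1, -0.3]
opening: 0.583
tool_pos: [404.5, -140.6, 333.3]
wrist_force: [0.5, 0.2, 0.0]
opening: 0.585
[497.32714962 423.83827316] [511.56943724 446.20143928]
[390.42799182 432.67707428] [397.9100759  456.26078583]
[279.134791   413.17119462] [279.16023662 433.94384017]
```

View pics/f_side.png

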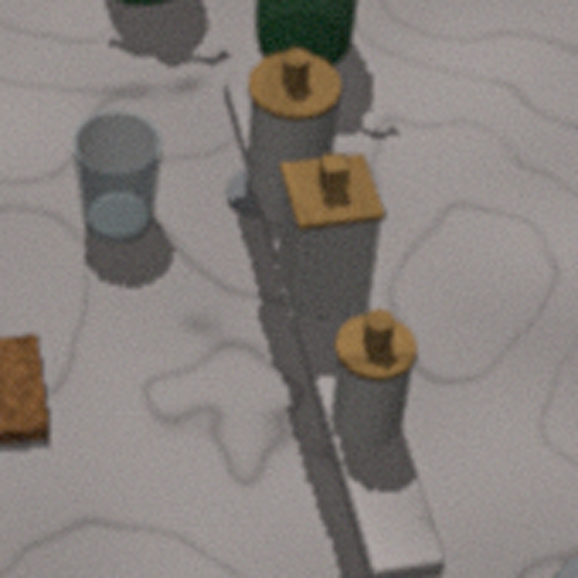

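View pics/f_scene.png

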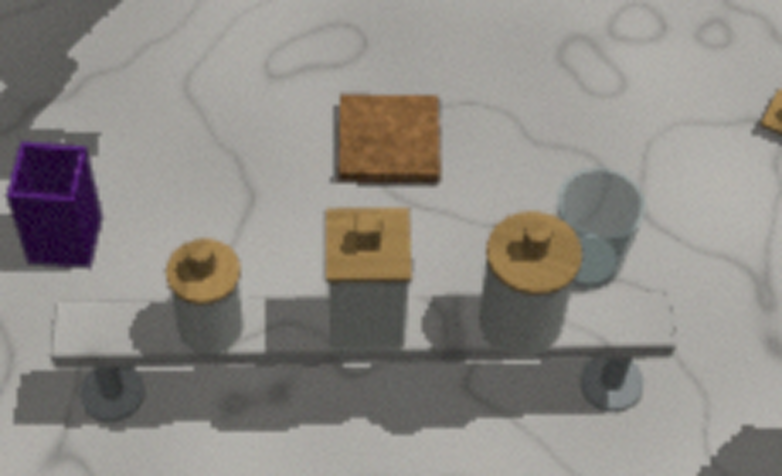

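View pics/f_wrist.png

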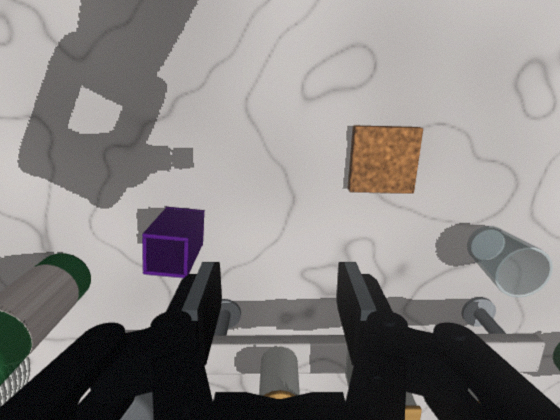

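```bash
python3 -c "
from h import *
acc=sum(viewer.snapshot('scene').astype(float) for _ in range(6))/6
im=acc[200:270,180:375,::-1].clip(0,255).astype('uint8');im=cv2.convertScaleAbs(im,alpha=1.5)
cv2.imwrite('pics/g.png',cv2.resize(im,None,fx=4,fy=4,interpolation=cv2.INTER_CUBIC)[:, :800])
P=lambda q:(proj(S(),q)-[180,200])*4
a=np.radians(2.4);X=np.array([np.cos(a),np.sin(a),0]);Y=np.array([-np.sin(a),np.cos(a),0]);c=np.array([650.7,-20,100])
for y in (-200,-110,0,110,200): print('ledge',y,P(c+Y*y-23*X).round(),P(c+Y*y+23*X).round())
t=np.linspace(0,2*np.pi,73)
for n,x,y,r,h in (('S',658,-130.5,23,70),('L',646,90,30,85)):
  for z in(100,100+h):
    q=np.array([P([x+r*np.cos(u),y+r*np.sin(u),z]) for u in t]);print(n,z,q.min(0).round(),q.max(0).round())
for z in(100,195): print('sq',z,[P([650.5,-21,z]+sx*X+sy*Y).round().tolist() for sx in(-26,26) for sy in(-26,26)])
"
```

```text
ledge -200 [ 56. 166.] [ 50. 233.]
ledge -110 [205. 165.] [202. 231.]
ledge 0 [386. 163.] [388. 229.]
ledge 110 [566. 161.] [572. 226.]
ledge 200 [713. 159.] [722. 225.]
S 100 [164. 168.] [241. 235.]
S 170 [152. 105.] [234. 174.]
L 100 [520. 151.] [619. 237.]
L 185 [530.  73.] [637. 162.]
sq 100 [[342.0, 159.0], [427.0, 158.0], [342.0, 233.0], [430.0, 232.0]]
sq 195 [[340.0, 71.0], [432.0, 70.0], [341.0, 149.0], [435.0, 148.0]]
```

View pics/g.png

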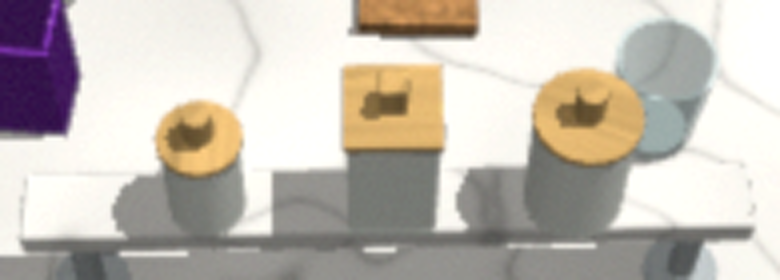

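```bash
python3 -c "
from rig import ticket,monitor
print(monitor.state()['clock'],ticket.job_done())"
```

```text
the job is handed in; nothing more can be done
55.5833 None
```

I handed the job in at 55.6 s. Three canisters were present: large round, square and small round. The oblong one was absent, so its lid was left alone. All three stand upright on the ledge, each with its own lid on.

- **Placement:** In the wrist view the canisters sit within about 2 mm of the ledge's mid-depth. The scene camera put the ledge about 3 mm farther back than that. The gap is unexplained, but it leaves them well inside the 13 mm limit.
- **Lids:** Each lid met the rim within 0.3 mm of its expected seated height. The last side and scene pictures show all three level and flush, knob up. After release I checked the large and square lids from the wrist camera, and they matched within 2–3 mm. The small lid was mostly hidden in its last wrist view, so that one rests on the height reading and the other two cameras.
- **Small canister:** It measured about 2 mm from where I had first placed it, so I shifted the lid to match before seating it.
- **Bystanders:** Nothing was touched that I could see, and I saw no lid knocked aside. In the final views the tumbler, coasters and purple decoy stand where they began. I did not measure the siphons, bottle or shaker again.

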